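# Rotate the oil-filter stock and turn the marker

### The job

First take the two oldest oil filters from the front (low end) of the sloped lane and lay one in each compartment of the steel job tray, leaving the third to roll down to the stop. Then load every new filter from the delivery board on its side into the lane behind it, so all stand in one row. Last, turn the stock marker over so its face with the two raised bars is up, lying flat on the rubber mat, and leave the mug, tin and wrench where they are.

Things in the scene. Friction and masses are not known exactly. Their poses are not given: they have to be found in the camera images.
- bed: floor of the fixed aluminium gravity lane, 360 mm long, tilted 7 degrees; filters lie across it and roll freely down. Origin on the floor's top at mid-length and mid-width, 55 mm above the bench; x up the slope (open loading end, floor ends at x = 180 mm), y across, z square to the floor. Side rims 10 mm high, 6 mm thick, inner faces at y = +-37 mm: grip a filter by its flat ends, tips above the rims
- lane_stop (a point): middle of the foot of the stop plate (34 mm high) at the lane's low end, on the floor at bed x = -170 mm; the front filter's centre rests 30 mm up-slope of it and 30 mm off the floor (bed x = -140 mm, z = 30 mm), the next ones every 60 mm up-slope. The low end points to the robot's right
- tray: fixed open steel job tray, 170 mm (its x) by 150 mm (its y), 32 mm high, walls 4 mm thick; a full-height divider along y at x = 0 makes two compartments, 79 by 142 mm, centred at x = +-41.5 mm, one filter each, lying with its axis along y (its centre then about 34 mm above the bench). Origin on the bench under its centre
- board: fixed plywood delivery board, 160 mm (its x) by 210 mm (its y), 10 mm thick, with four batten cradles at x = +-36 mm, y = +-55 mm in which the new filters lie with axes along y, their centres 40 mm above the bench; battens 10 mm high, 50 mm long. Origin on the bench under its centre
- mat: fixed black rubber mat, 200 mm (its x) by 220 mm (its y), 3 mm thick; origin under its centre on the bench
- marker_center (a point): stock marker: loose flat aluminium block 100 (its x) by 60 (y) by 14 mm (z), about 0.2 kg; the point is the block's centre. Face +z is plain; face -z carries two dark raised bars, 10 mm wide (x), 50 mm long (y), 3 mm high, at x = +-25 mm. Starts on the mat plain face up, centre 13 mm above the bench; turned over, 10 mm. It can stand on its short end
- mug_center (a point): bystander: white mug, 80 mm wide, 85 mm high; the point is at its middle height
- tin_center (a point): bystander: small open steel tin, 70 mm wide, 45 mm high; the point is at its middle height
- wrench_grip (a point): bystander: steel wrench 180 mm long lying flat behind the lane; the point is on its handle
- old1_center (a point): spin-on oil filter, a white cylinder 60 mm in diameter and 64 mm long, about 0.25 kg, flat ends, lying on its side; the point is its centre, its y axis is the cylinder's axis (x and z turn as it rolls). At the start the front one (oldest), against the stop plate
- old2_center (a point): spin-on oil filter, a white cylinder 60 mm in diameter and 64 mm long, about 0.25 kg, flat ends, lying on its side; the point is its centre, its y axis is the cylinder's axis (x and z turn as it rolls). At the start the second from the front
- old3_center (a point): spin-on oil filter, a white cylinder 60 mm in diameter and 64 mm long, about 0.25 kg, flat ends, lying on its side; the point is its centre, its y axis is the cylinder's axis (x and z turn as it rolls). At the start the third and last in the lane
- new1_center (a point): spin-on oil filter, a white cylinder 60 mm in diameter and 64 mm long, about 0.25 kg, flat ends, lying on its side; the point is its centre, its y axis is the cylinder's axis (x and z turn as it rolls). New stock: at the start in a cradle of the delivery board; may be absent (None)
- new2_center (a point): spin-on oil filter, a white cylinder 60 mm in diameter and 64 mm long, about 0.25 kg, flat ends, lying on its side; the point is its centre, its y axis is the cylinder's axis (x and z turn as it rolls). New stock: at the start in a cradle of the delivery board; may be absent (None)
- new3_center (a point): spin-on oil filter, a white cylinder 60 mm in diameter and 64 mm long, about 0.25 kg, flat ends, lying on its side; the point is its centre, its y axis is the cylinder's axis (x and z turn as it rolls). New stock: at the start in a cradle of the delivery board; may be absent (None)
- new4_center (a point): spin-on oil filter, a white cylinder 60 mm in diameter and 64 mm long, about 0.25 kg, flat ends, lying on its side; the point is its centre, its y axis is the cylinder's axis (x and z turn as it rolls). New stock: at the start in a cradle of the delivery board; may be absent (None)
Not all that is in view belongs to the job. What is meant by the tray is not green, orange or red, and is the larger of those in its own colour.

How it is judged:
On the way, in this order (a step that is already met when the one before it is completed fails the run):
1. the two oldest filters lie released in the job tray and the third has rolled to the stop (x of old1_center in the frame of tray between -0.07 and 0.07 m and y of old1_center in the frame of tray between -0.06 and 0.06 m and z of old1_center in the frame of tray between 0.022 and 0.046 m and linear speed of each of old1, old2, old3 below 0.03 m/s and contact force between each of old1, old2, old3 and the fingers below 0.3 N and x of old2_center in the frame of tray between -0.07 and 0.07 m and y of old2_center in the frame of tray between -0.06 and 0.06 m and z of old2_center in the frame of tray between 0.022 and 0.046 m and x of old3_center in the frame of bed between -0.15 and -0.13 m and y of old3_center in the frame of bed between -0.012 and 0.012 m and z of old3_center in the frame of bed between 0.024 and 0.036 m), for 0.3 s.
2. all new filters lie in the lane behind the third one (x of new1_center in the frame of bed between -0.095 and 0.12 m and y of new1_center in the frame of bed between -0.012 and 0.012 m and z of new1_center in the frame of bed between 0.024 and 0.036 m and linear speed of each of new1, new2, new3, new4, old3 below 0.03 m/s and contact force between each of new1, new2, new3, new4, old3 and the fingers below 0.3 N and x of new2_center in the frame of bed between -0.095 and 0.12 m and y of new2_center in the frame of bed between -0.012 and 0.012 m and z of new2_center in the frame of bed between 0.024 and 0.036 m and x of new3_center in the frame of bed between -0.095 and 0.12 m and y of new3_center in the frame of bed between -0.012 and 0.012 m and z of new3_center in the frame of bed between 0.024 and 0.036 m and x of new4_center in the frame of bed between -0.095 and 0.12 m and y of new4_center in the frame of bed between -0.012 and 0.012 m and z of new4_center in the frame of bed between 0.024 and 0.036 m and x of old3_center in the frame of bed between -0.15 and -0.13 m and y of old3_center in the frame of bed between -0.012 and 0.012 m and z of old3_center in the frame of bed between 0.024 and 0.036 m), for 0.3 s.
3. the marker lies on the mat with its bars up (angle between marker_center's own z axis and vertical above 3.04 rad and x of marker_center in the frame of mat between -0.095 and 0.095 m and y of marker_center in the frame of mat between -0.105 and 0.105 m and z of marker_center in the frame of mat between 0.005 and 0.015 m and linear speed of marker below 0.03 m/s and contact force between marker and the fingers below 0.3 N), for 0.3 s.
At the end, for the whole second after the job is handed in: Two oldest filters at rest in the job tray, one each side of the divider; third old one at the stop (10 mm); every new one at rest on the lane floor behind it, within 12 mm of the middle line; marker flat (6 degrees), bars up, its centre over the mat; all released (all of step 2 and all of step 3 and x of old1_center in the frame of tray between -0.07 and 0.07 m and y of old1_center in the frame of tray between -0.06 and 0.06 m and z of old1_center in the frame of tray between 0.022 and 0.046 m and linear speed of each of old1, old2 below 0.03 m/s and contact force between each of old1, old2 and the fingers below 0.3 N and x of old2_center in the frame of tray between -0.07 and 0.07 m and y of old2_center in the frame of tray between -0.06 and 0.06 m and z of old2_center in the frame of tray between 0.022 and 0.046 m and ((x of old1_center in the frame of tray above 0 m and x of old2_center in the frame of tray below 0 m) or (x of old1_center in the frame of tray below 0 m and x of old2_center in the frame of tray above 0 m))); the robot touches nothing.
It fails at once if the mug is moved more than 30 mm (distance of mug_center from where it was at the start of the episode above 0.03 m).
It fails at once if the tin is moved more than 30 mm (distance of tin_center from where it was at the start of the episode above 0.03 m).
It fails at once if the wrench is moved more than 30 mm (distance of wrench_grip from where it was at the start of the episode above 0.03 m).
Of new1, new2, new3, new4 only 2 to 4 are there at a start; the rules pass over those that are not, and their reading is None.
At some moment in a run one of marker may be knocked a few centimetres aside while the robot is not near it.
It also fails if it takes over 210 s, if anything falls off the work surface, if the arm or the gripper's body presses on something with over 40 N, if the wrist force passes 120 N, or if a joint passes its speed limit or range.

### The arm

A 7-joint arm with a two-finger parallel gripper is mounted at the origin on the work surface. World frame = base frame: x ahead of the robot, y to its left, z up, the work surface at z = 0. Lengths are in m, angles in rad, forces in N, time in s.
With the tool pointing down it reaches from about 0.425 to 0.875 m from the base axis. Payload 9.9 kg.
Tool frame: the origin (TCP) lies midway between the tips of the shut fingers; the grasp point (between the pads) lies behind it (env.pinch_z is the z of the grasp point in the tool frame, in m); z points along the fingers, y is the line along which they close (so a half turn about z gives the same grasp; the last joint's range is limited). The gripper opens to 85 mm and grips with 20 to 120 N. Pads are 22 mm wide; open, the fingers measure 114 mm over their backs; the gripper's body (76 mm by 85 mm) begins 54 mm behind the grasp point. The pads swing forward as they close: fully open they stand 13 mm farther back than shut.
Start: joints at [-1.354, 0.576, 0.025, 1.437, -0.015, 1.129, -0.057], TCP at [0.2, 0.645, 0.231] pointing down, gripper open.
Joint ranges: [-2.76, 2.76], [-0.34, 2.15], [-1.52, 1.57], [0.19, 2.46], [-1.09, 4.23], [0.17, 1.99], [-2.82, 2.82]. Speed limits (rad/s): [2.22, 2.22, 3.01, 3.01, 3.14, 3.14, 3.14].

### API

Orientations are given as a unit quaternion [w, x, y, z].
In Python, from cell import sensors, capture, job, env gives the robot as it stands.
- The arm moves only by the tool step_arm, never from a script. Its argument "deltas" is a list that holds one entry, the list of rows, each a list of 6 numbers: the shift along the tool's x, y, z normalised to -1 to 1, where 1 is 0.1 m, then the turn, a rotation vector about the tool's x, y, z normalised to -1 to 1, where 1 is pi/2 rad. A call has 1 to 5 rows; each row shifts and turns the commanded pose from where the row before left it, along the tool's axes as they then stand; what a row does not reach is not made up. A row lasts 1/10 s, in which the tool goes at most 50 mm and 8.59 degrees, less where a joint would pass 70% of its speed; a pose out of reach is approached as far as the arm can. A call with a number of a shift or a turn outside -1 to 1 is refused whole. A call with a gripper value outside its range is refused whole. "jaw" is the closure, from -1 (fully open) to 1 (shut), set as the call begins (left out, the last holds). The fingers move at their own pace and stop on an object; "newtons" is the grip in N (left out, the last holds). Time passes only in rows, so rows that do not move let the fingers close. It gives the time, the measured TCP pose, the force, the opening and the grip force at its end, in the units of the state.
- sensors.get_obs(): the state, without advancing time (a new reading comes with each control period).
- capture(name): name is "side" or "top"; returns a dict with "img" (420x560x3 uint8, blue, green, red), "depth" (420x560 float32, m along the optical axis (not along the pixel's ray), 0 where there is no reading), "fovy" (degrees; the focal length in pixels is half the picture's height over the tangent of half this angle, whatever the lens; pixels are square), "cx", "cy" (the principal point, pixels), "rvec" (rotation vector, rad) and "tvec" (3), from world to camera coordinates, as OpenCV has them. Camera axes: x right, y down, z forward; pixel columns grow to the right and rows downward; lengths in m; the calibration is good to about 2 mm. A picture is of the moment at which its call begins.
- job.sign_off(): hands the job in; it is judged then, once.
The state is a dict: "time_s": time; "qpos": joint angles; "qd": joint speeds; "effort": joint torques, N m; "position": TCP position; "orientation": TCP orientation; "contact_force": force on the tool from outside, world axes, zero at the start; "ft_torque": the same for the moment, N m; "opening": finger opening in m; "finger_force": force on a finger pad.
Only numpy, scipy, OpenCV 4.12 (cv2) and the standard library are available. Lean on these libraries where they do the work, as an engineer would, in place of code of your own. Each camera call takes 0.05 s, during which the arm holds its last target. There are 200 camera calls.

## Working session

There is one attempt and no reset: what is moved stays moved. The work goes in short steps, Python scripts to look and compute and a tool call to move; the robot and the scene stay as the last step left them, time stands still between calls to the robot, and variables do not carry over. Pictures are saved under pics/ and viewed, at most 14 in all, crops included, and the job is handed in when it is done.

Besides the shell and the picture viewer there is one more tool, called after ">>>" by a JSON object that holds its "name" and its "arguments", one argument or row to a line. step_arm: Moves the arm, as the interface text tells. Its arguments: {"type":"object","properties":{"deltas":{"type":"array"},"jaw":{"type":"number"},"newtons":{"type":"number"}},"required":["deltas"]}

```bash
ls; mkdir -p pics
cat > h.py <<'E'
import numpy as np, cv2
from cell import sensors, capture, job, env
from scipy.spatial.transform import Rotation as R
def cam(n):
    c=capture(n); h,w=c['img'].shape[:2]
    c['f']=h/2/np.tan(np.radians(c['fovy'])/2)
    c['R']=cv2.Rodrigues(np.array(c['rvec'],float))[0]; c['t']=np.array(c['tvec'],float).ravel()
    c['o']=-c['R'].T@c['t']; return c
def ray(c,u,v,z):
    d=c['R'].T@np.array([(u-c['cx'])/c['f'],(v-c['cy'])/c['f'],1]); return c['o']+d*(z-c['o'][2])/d[2]
def cloud(c):
    v,u=np.mgrid[:c['img'].shape[0],:c['img'].shape[1]]; d=c['depth']
    p=np.stack([(u-c['cx'])/c['f']*d,(v-c['cy'])/c['f']*d,d],-1)
    return (p-c['t'])@c['R']
def proj(c,p):
    q=c['R']@np.array(p)+c['t']; return c['f']*q[0]/q[2]+c['cx'],c['f']*q[1]/q[2]+c['cy']
def pose():
    s=sensors.get_obs(); return np.array(s['position']),R.from_quat(np.roll(s['orientation'],-1))
E
python3 - <<'E'
from h import *
for n in('side','top'):
    c=cam(n); cv2.imwrite(f'pics/{n}0.png',c['img']); print(n,c['o'],c['f'],c['R'].round(2).tolist(),(c['depth']>0).mean())
s=sensors.get_obs(); print(s, env.pinch_z)
E
```

```text
pics
side [-0.38224307 -0.97479902  0.78091627] 480.5740255765298 [[0.69, -0.72, -0.0], [-0.37, -0.36, -0.86], [0.62, 0.59, -0.52]] 0.9926062925170068
top [ 0.37683374 -0.13094746  1.35786866] 430.00628076921316 [[0.02, -1.0, 0.02], [-0.99, -0.02, -0.1], [0.1, -0.02, -0.99]] 0.9959906462585034
{'time_s': 0.1, 'qpos': array([-1.3538353 ,  0.576459  ,  0.02484406,  1.43784211, -0.01498895,
        1.12897558, -0.05651601]), 'qd': array([-0.00014528, -0.00072317,  0.00058882, -0.00381218,  0.00094726,
        0.00171543,  0.00109741]), 'effort': array([ 6.34452183e-03, -7.67304897e+01,  2.25861065e+00, -2.86603904e+01,
        1.61111407e-02,  8.59832129e-03,  1.19084143e-05]), 'position': array([0.19984115, 0.64431271, 0.23051505]), 'orientation': array([-6.99752323e-05,  1.49802583e-01,  9.88715644e-01, -7.46459390e-04]), 'contact_force': array([-0.71634383, -0.57794443, -0.12338965]), 'ft_torque': array([0.01820344, 0.02532873, 0.03108766]), 'finger_force': 0.0, 'opening': 0.08547935051542405} -0.0187
```

View pics/top0.png

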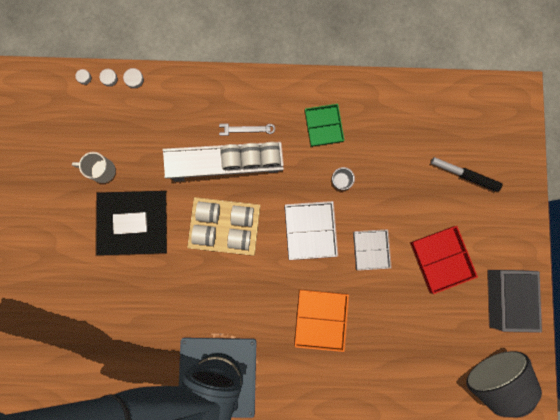

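View pics/side0.png

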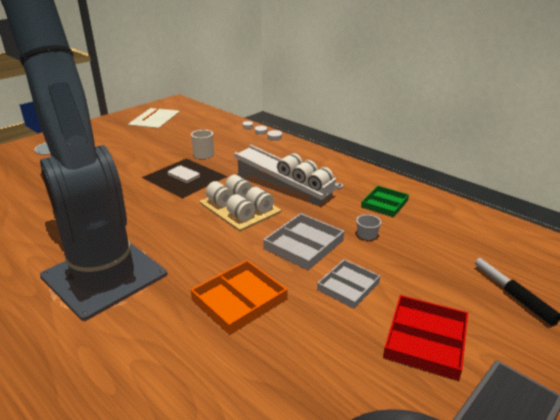

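The top view shows the lane at (163–283, 145–180) with its low end on the right and three old filters. The board at (224,226) holds four new filters. The larger steel tray is at (311,231), the marker at (130,223) on the mat, the mug at (97,168), the tin at (343,179) and the wrench at (247,129).

```bash
cat > m.py <<'E'
from h import *
def rect(P):
    (c,s,a)=cv2.minAreaRect((P[:,:2]*1000).astype(np.float32)); return np.round(c,1),np.round(s,1),round(a,1)
E
python3 - <<'E'
from m import *
c=cam('top'); W=cloud(c); Z=W[...,2]
def box(u0,u1,v0,v1):
    m=np.zeros(Z.shape,bool); m[v0:v1,u0:u1]=1; return m
print('bench z',np.median(Z[280:300,180:280]))
def comp(name,b,lo,hi):
    m=box(*b)&(Z>lo)&(Z<hi); n,l,s,_=cv2.connectedComponentsWithStats(m.astype(np.uint8))
    for i in range(1,n):
        if s[i,4]>15:
            P=W[l==i]; print(name,s[i,4],rect(P),'z',P[:,2].min().round(4),P[:,2].max().round(4),'mean',P.mean(0).round(4))
comp('tray',(278,345,195,266),.022,.04)
comp('board',(182,266,192,260),.005,.1)
comp('newtops',(182,266,192,260),.055,.1)
comp('mat',(85,178,180,265),.0015,.03)
comp('marker',(85,178,180,265),.012,.03)
comp('lane',(155,292,135,190),.03,.2)
comp('oldtops',(210,292,135,190),.103,.2)
comp('tin',(325,362,160,195),.02,.1)
comp('mug',(72,125,145,190),.03,.2)
comp('wrench',(210,282,115,137),.002,.03)
# lane floor plane
b=box(172,215,152,172)&(Z>.05); P=W[b]; A=np.c_[P[:,:2],np.ones(len(P))]; k=np.linalg.lstsq(A,P[:,2],rcond=None)[0]; r=P[:,2]-A@k
g=abs(r)<.003; k=np.linalg.lstsq(A[g],P[g,2],rcond=None)[0]; print('plane',k,np.degrees(np.arctan(np.hypot(*k[:2]))),np.degrees(np.arctan2(k[1],k[0])),(P[g,2]-A[g]@k).std())
s=c['img']; cv2.imwrite('pics/topz.png',cv2.resize(s[120:270,80:360],None,fx=2.8,fy=2.8,interpolation=cv2.INTER_CUBIC))
E
```

```text
bench z -0.0009021247008720825
tray 366 (array([ 450.9, -275.7]), array([170.3, 150.7]), 5.2) z 0.0225 0.0396 mean [ 0.4534 -0.2782  0.03  ]
board 3313 (array([460.1,  -3.9]), array([210.3, 162. ]), 84.9) z 0.005 0.0774 mean [ 0.4567 -0.0067  0.0374]
newtops 351 (array([499. ,  44.3]), array([64.4, 52.1]), 83.5) z 0.055 0.0774 mean [0.4987 0.0443 0.0652]
newtops 356 (array([489.6, -61.5]), array([65.4, 53.2]), 84.6) z 0.055 0.0762 mean [ 0.4893 -0.0616  0.065 ]
newtops 363 (array([427.3,  54.4]), array([65.9, 54.1]), 85.3) z 0.0551 0.0758 mean [0.4274 0.0535 0.0651]
newtops 361 (array([417.8, -53.6]), array([66.1, 53.7]), 87.4) z 0.0551 0.0749 mean [ 0.418  -0.0539  0.065 ]
mat 24 (array([590.2, 379.3]), array([ 4.9, 38.3]), 15.9) z 0.002 0.0293 mean [0.5914 0.3743 0.0135]
mat 24 (array([595.1, 161.2]), array([16. , 36.3]), 3.3) z 0.0017 0.0261 mean [0.5962 0.1631 0.0064]
mat 36 (array([580. , 299.6]), array([19.5, 53.7]), 1.0) z 0.0016 0.0065 mean [0.5798 0.3018 0.003 ]
mat 3015 (array([459.8, 298.6]), array([222.5, 255.3]), 4.7) z 0.0015 0.0275 mean [0.4625 0.2865 0.0071]
mat 18 (a
[... 244 characters left out ...]
, 357.9]), 6.6) z 0.0309 0.1158 mean [0.6546 0.0008 0.0774]
oldtops 299 (array([661.7, -25.3]), array([65.5, 46.2]), 10.2) z 0.1031 0.1158 mean [ 0.662  -0.0263  0.1093]
oldtops 90 (array([668.2, -85.4]), array([62.7, 24.9]), 6.1) z 0.103 0.1111 mean [ 0.6682 -0.0853  0.1051]
tin 173 (array([ 613.4, -371.7]), array([65.9, 67.3]), 45.3) z 0.0201 0.0491 mean [ 0.6192 -0.3772  0.0371]
mug 509 (array([634. , 392.8]), array([102.5,  79.3]), 54.2) z 0.0306 0.091 mean [0.6279 0.3883 0.0635]
wrench 375 (array([777.3, -69.6]), array([ 49.5, 193.1]), 2.3) z 0.002 0.0144 mean [ 0.7737 -0.0631  0.0064]
plane [-1.69400545 -0.249409    1.19148787] 59.71417597795668 -171.6244948559079 0.0013171558835923707
```

View pics/topz.png

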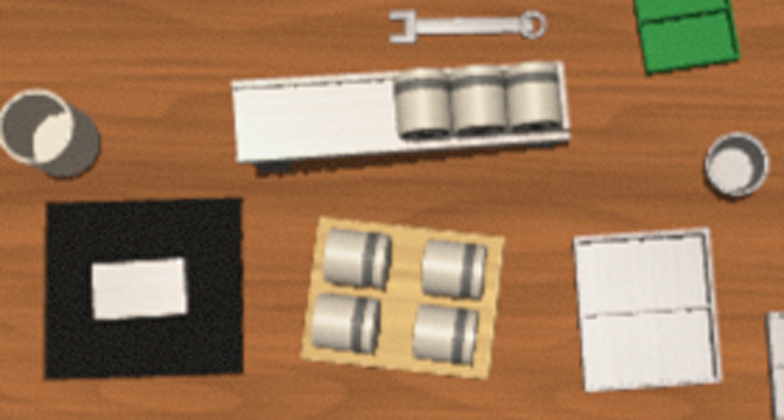

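The view matches the top picture. The larger steel tray has its divider along world y, and the lane's low end with the stop is on the right. Next I fit the lane frame and the filter positions.

```bash
cat >> m.py <<'E'
A=np.radians(5.0)
def lanefit(c,a,o=(0.6594,-.0019,.055)):
    W=cloud(c); t=np.radians(7); ux=np.array([-np.sin(a),np.cos(a),0])
    X=ux*np.cos(t)+np.array([0,0,np.sin(t)]); Z=-ux*np.sin(t)+np.array([0,0,np.cos(t)]); Y=np.cross(Z,X)
    return (W-np.array(o))@np.c_[X,Y,Z], np.c_[X,Y,Z]
E
python3 - <<'E'
from m import *
c=cam('top')
W=cloud(c)
m=np.zeros(W.shape[:2],bool); m[135:190,155:292]=1; m&=W[...,2]>.03
# direction: minAreaRect on rim points
P=W[m]; print(cv2.boxPoints(cv2.minAreaRect((P[:,:2]*1000).astype(np.float32))).round())
for a in (4,5,6,6.6):
    B,_=lanefit(c,np.radians(a)); b=B[m]; f=b[(b[:,0]>20)&(b[:,0]<160)&(abs(b[:,1])<1)]
    # edges at both ends
    e=[]
    for x0 in np.arange(-.16,.17,.03):
        q=b[(abs(b[:,0]-x0)<.015)]; e.append((q[:,1].min()*1000,q[:,1].max()*1000))
    e=np.array(e); print(a,np.polyfit(np.arange(len(e))*30,e,1).round(3)[0],e.mean(0).round(1), b[:,0].min().round(4),b[:,0].max().round(4))
B,_=lanefit(c,np.radians(5)); b=B[m]; fl=b[(b[:,0]>.02)&(b[:,0]<.16)&(abs(b[:,1])<.03)]
print('floor z', np.polyfit(fl[:,0],fl[:,2],1), np.percentile(fl[:,2],[5,50,95]))
from scipy.optimize import least_squares
for x0 in(-.14,-.08,-.02):
    q=b[(abs(b[:,0]-x0)<.025)&(abs(b[:,1])<.028)&(b[:,2]>.035)]
    r=least_squares(lambda p:np.hypot(q[:,0]-p[0],q[:,2]-p[1])-.03,[x0,.03],loss='soft_l1',f_scale=.002).x
    w=b[(abs(b[:,0]-r[0])<.02)&(b[:,2]>.045)]
    print(len(q),r.round(4),'y',np.percentile(w[:,1],[1,99]).round(4))
E
```

```text
[[ 350.  148.]
 [ 384. -209.]
 [ 721. -176.]
 [ 686.  180.]]
4 [0.022 0.134] [-40.6  64.3] -0.1806 0.1805
5 [0.014 0.118] [-41.4  64.3] -0.18 0.1802
6 [-0.002  0.101] [-42.2  64.2] -0.1793 0.1798
6.6 [-0.013  0.091] [-42.3  64.3] -0.1789 0.1798
floor z [ 0.00204126 -0.00088933] [-0.00477598 -0.00074965  0.00342953]
318 [-0.1402  0.029 ] y [-0.0355  0.0276]
310 [-0.0796  0.0291] y [-0.0342  0.0301]
314 [-0.0201  0.029 ] y [-0.0331  0.0321]
```

```bash
cat > g.py <<'E'
# usage: g.py x y z ang(deg of tool y) : turn first (vertical tool), then shift; prints units
import sys; from h import *
def plan(x,y,z,ang,p=None,q=None):
    if p is None: p,q=pose()
    cur=np.degrees(np.arctan2(*q.as_matrix()[[1,0],1])); d=(ang-cur+180)%360-180
    a=np.radians(ang); Y=np.array([np.cos(a),np.sin(a),0]); Z=np.array([0,0,-1.]); X=np.cross(Y,Z)
    s=(np.array([x,y,z])-p)
    print('tooly',cur.round(1),'turnz units total',round(-d/90,3),'shift(final axes) units',[round(v*10,3) for v in (s@X,s@Y,s@Z)], 'tilt', (q.as_matrix()[:,2]@[X,Y]).round(3))
    return np.array([x,y,z]),R.from_matrix(np.c_[X,Y,Z])
if __name__=='__main__':
    v=[float(t) for t in sys.argv[1:]]; p=q=None
    for i in range(0,len(v),4): p,q=plan(*v[i:i+4],p,q)
    s=sensors.get_obs(); print('t',s['time_s'],s['position'].round(4),'F',s['contact_force'].round(1),'op',round(s['opening'],4),round(s['finger_force'],1))
E
python3 g.py .677 -.1434 .18 6 .677 -.1434 .05 6
```

```text
Traceback (most recent call last):
  File "g.py", line 12, in <module>
    for i in range(0,len(v),4): p,q=plan(*v[i:i+4],p,q)
                                    ~~~~^^^^^^^^^^^^^^^
  File "g.py", line 8, in plan
    print('tooly',cur.round(1),'turnz units total',round(-d/90,3),'shift(final axes) units',[round(v*10,3) for v in (s@X,s@Y,s@Z)], 'tilt', (q.as_matrix()[:,2]@[X,Y]).round(3))
                                                                                                                                             ~~~~~~~~~~~~~~~~~~^~~~~~
ValueError: matmul: Input operand 1 has a mismatch in its core dimension 0, with gufunc signature (n?,k),(k,m?)->(n?,m?) (size 2 is different from 3)
```

```bash
sed -i 's/(q.as_matrix()\[:,2\]@\[X,Y\])/(np.array([X,Y])@q.as_matrix()[:,2])/' g.py; python3 g.py .677 -.1434 .18 6 .677 -.1434 .05 6
```

```text
tooly 72.8 turnz units total 0.742 shift(final axes) units [np.float64(-8.334), np.float64(3.921), np.float64(0.508)] tilt [-0.001 -0.   ]
tooly 6.0 turnz units total -0.0 shift(final axes) units [np.float64(0.0), np.float64(0.0), np.float64(1.3)] tilt [0. 0.]
t 0.2 [0.1999 0.6445 0.2308] F [ 0.7  0.1 -0. ] op 0.0855 0.0
```

>>> {"name": "step_arm", "arguments": {
  "deltas": [
    [[0, 0, 0, 0, 0, 0.093], [0, 0, 0, 0, 0, 0.093], [0, 0, 0, 0, 0, 0.093], [0, 0, 0, 0, 0, 0.093], [0, 0, 0, 0, 0, 0.093]]
  ],
  "jaw": -1
}}

```text
time_s: 0.7
position: [0.1999, 0.6446, 0.2311]
orientation: [0.0, 0.496, 0.868, -0.0]
contact_force: [-0.2, 0.1, -1.5]
opening: 0.0854
finger_force: 0.0
```

>>> {"name": "step_arm", "arguments": {
  "deltas": [
    [[0, 0, 0, 0, 0, 0.093], [0, 0, 0, 0, 0, 0.092], [0, 0, 0, 0, 0, 0.092], [-0.347, 0.163, 0.021, 0, 0, 0], [-0.347, 0.163, 0.021, 0, 0, 0]]
  ]
}}

```text
time_s: 1.2
position: [0.2391, 0.5788, 0.2263]
orientation: [0.0, 0.668, 0.744, -0.0]
contact_force: [1.0, -0.8, 1.3]
opening: 0.0856
finger_force: 0.0
```

>>> {"name": "step_arm", "arguments": {
  "deltas": [
    [[-0.347, 0.163, 0.021, 0, 0, 0], [-0.347, 0.163, 0.021, 0, 0, 0], [-0.347, 0.163, 0.021, 0, 0, 0], [-0.347, 0.163, 0.021, 0, 0, 0], [-0.347, 0.163, 0.021, 0, 0, 0]]
  ]
}}

```text
time_s: 1.7
position: [0.3393, 0.4136, 0.2165]
orientation: [-0.0, 0.669, 0.743, 0.0]
contact_force: [0.7, 0.2, 0.1]
opening: 0.085
finger_force: 0.0
```

>>> {"name": "step_arm", "arguments": {
  "deltas": [
    [[-0.347, 0.163, 0.021, 0, 0, 0], [-0.347, 0.163, 0.021, 0, 0, 0], [-0.347, 0.163, 0.021, 0, 0, 0], [-0.347, 0.163, 0.021, 0, 0, 0], [-0.347, 0.163, 0.021, 0, 0, 0]]
  ]
}}

```text
time_s: 2.2
position: [0.4385, 0.2496, 0.2061]
orientation: [-0.0, 0.669, 0.743, 0.0]
contact_force: [-0.5, 0.9, 0.1]
opening: 0.0855
finger_force: 0.0
```

>>> {"name": "step_arm", "arguments": {
  "deltas": [
    [[-0.347, 0.163, 0.021, 0, 0, 0], [-0.347, 0.163, 0.021, 0, 0, 0], [-0.347, 0.163, 0.021, 0, 0, 0], [-0.347, 0.163, 0.021, 0, 0, 0], [-0.347, 0.163, 0.021, 0, 0, 0]]
  ]
}}

```text
time_s: 2.7
position: [0.5377, 0.0856, 0.1955]
orientation: [-0.0, 0.669, 0.743, 0.0]
contact_force: [0.3, -0.4, -0.0]
opening: 0.0855
finger_force: 0.0
```

>>> {"name": "step_arm", "arguments": {
  "deltas": [
    [[-0.347, 0.163, 0.021, 0, 0, 0], [-0.347, 0.163, 0.021, 0, 0, 0], [-0.347, 0.163, 0.021, 0, 0, 0], [-0.347, 0.163, 0.021, 0, 0, 0], [-0.347, 0.163, 0.021, 0, 0, 0]]
  ]
}}

```text
time_s: 3.2
position: [0.6368, -0.0785, 0.1849]
orientation: [-0.0, 0.669, 0.743, 0.0]
contact_force: [0.9, 0.7, 1.3]
opening: 0.0854
finger_force: 0.0
```

>>> {"name": "step_arm", "arguments": {
  "deltas": [
    [[-0.347, 0.163, 0.021, 0, 0, 0], [-0.347, 0.163, 0.021, 0, 0, 0], [0, 0, 0, 0, 0, 0], [0, 0, 0, 0, 0, 0]]
  ]
}}

```text
time_s: 3.6
position: [0.6757, -0.1437, 0.1802]
orientation: [-0.0, 0.67, 0.742, -0.0]
contact_force: [0.0, 1.2, 0.1]
opening: 0.0855
finger_force: 0.0
```

```bash
python3 g.py .677 -.1434 .18 6 .677 -.1434 .05 6
python3 - <<'E'
from h import *
c=cam('side'); cv2.imwrite('pics/s1.png',cv2.resize(c['img'][100:260,180:420],None,fx=3,fy=3,interpolation=cv2.INTER_CUBIC)); print(sensors.get_obs()['qpos'].round(2))
E
```

```text
tooly 5.9 turnz units total -0.001 shift(final axes) units [np.float64(0.002), np.float64(0.014), np.float64(0.002)] tilt [ 0.    -0.001]
tooly 6.0 turnz units total -0.0 shift(final axes) units [np.float64(0.0), np.float64(0.0), np.float64(1.3)] tilt [0. 0.]
t 3.6 [ 0.6757 -0.1437  0.1802] F [0.  1.2 0.1] op 0.0855 0.0
[-0.06  0.67  0.37  1.47 -0.26  1.06  0.47]
```

View pics/s1.png

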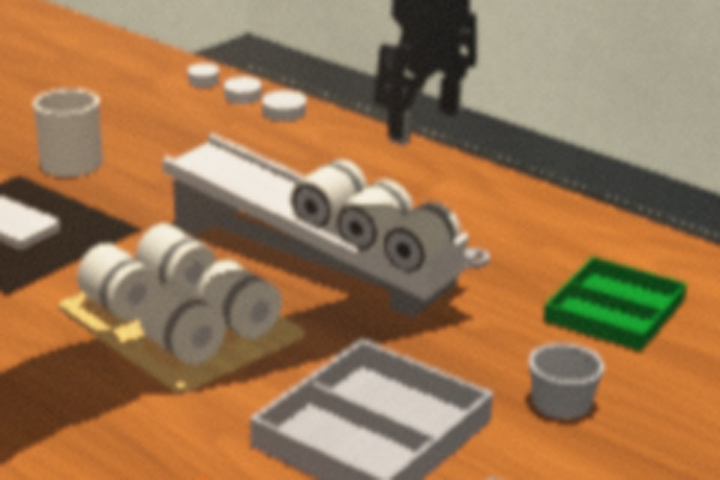

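The side view shows the open fingers above the front filter at about (405,245) in the crop. I'll go down and grip.

>>> {"name": "step_arm", "arguments": {
  "deltas": [
    [[0, 0, 0.35, 0, 0, 0], [0, 0, 0.35, 0, 0, 0], [0, 0, 0.3, 0, 0, 0], [0, 0, 0.2, 0, 0, 0], [0, 0, 0.1, 0, 0, 0]]
  ]
}}

```text
time_s: 4.15
position: [0.6748, -0.1404, 0.049]
orientation: [-0.002, 0.668, 0.744, -0.0]
contact_force: [0.2, 0.1, 0.3]
opening: 0.0855
finger_force: 0.0
```

>>> {"name": "step_arm", "arguments": {
  "deltas": [
    [[0, 0, 0, 0, 0, 0], [0, 0, 0, 0, 0, 0], [0, 0, 0, 0, 0, 0], [0, 0, 0, 0, 0, 0], [0, 0, 0, 0, 0, 0]]
  ],
  "jaw": 1,
  "newtons": 40
}}

```text
time_s: 4.65
position: [0.6764, -0.142, 0.0517]
orientation: [0.0, 0.669, 0.743, 0.001]
contact_force: [-0.9, 3.9, 2.6]
opening: 0.0633
finger_force: 45.2
```

```bash
python3 g.py .677 -.1434 .2 6 .677 -.1434 .05 6
```

```text
tooly 6.0 turnz units total 0.0 shift(final axes) units [np.float64(-0.015), np.float64(0.005), np.float64(-1.483)] tilt [0.001 0.001]
tooly 6.0 turnz units total -0.0 shift(final axes) units [np.float64(0.0), np.float64(0.0), np.float64(1.5)] tilt [0. 0.]
t 4.65 [ 0.6764 -0.142   0.0517] F [-0.9  3.9  2.6] op 0.0633 45.2
```

>>> {"name": "step_arm", "arguments": {
  "deltas": [
    [[0, 0, -0.15, 0, 0, 0], [0, 0, -0.3, 0, 0, 0], [0, 0, -0.4, 0, 0, 0], [0, 0, -0.4, 0, 0, 0], [0, 0, -0.25, 0, 0, 0]]
  ]
}}

```text
time_s: 5.15
position: [0.6767, -0.1444, 0.2057]
orientation: [0.002, 0.67, 0.743, 0.001]
contact_force: [0.1, -0.4, -2.5]
opening: 0.0634
finger_force: 45.2
```

>>> {"name": "step_arm", "arguments": {
  "deltas": [
    [[0, 0, 0, 0, 0, 0.092], [0, 0, 0, 0, 0, 0.092], [0, 0, 0, 0, 0, 0.092], [0, 0, 0, 0, 0, 0.092], [0, 0, 0, 0, 0, 0.092]]
  ]
}}

```text
time_s: 5.65
position: [0.6758, -0.1436, 0.2023]
orientation: [0.001, 0.89, 0.455, 0.0]
contact_force: [-0.3, 0.6, -1.4]
opening: 0.0639
finger_force: 45.4
```

>>> {"name": "step_arm", "arguments": {
  "deltas": [
    [[0, 0, 0, 0, 0, 0.092], [0, 0, 0, 0, 0, 0.092], [0, 0, 0, 0, 0, 0.092], [0, 0, 0, 0, 0, 0.092], [0, 0, 0, 0, 0, 0.092]]
  ]
}}

```text
time_s: 6.15
position: [0.6759, -0.1435, 0.2023]
orientation: [0.0, 0.994, 0.111, 0.0]
contact_force: [-0.4, -0.1, -1.4]
opening: 0.0635
finger_force: 45.4
```

>>> {"name": "step_arm", "arguments": {
  "deltas": [
    [[0, 0, 0, 0, 0, 0.089], [0, 0, 0, 0, 0, 0]]
  ]
}}

```text
time_s: 6.35
position: [0.6759, -0.1432, 0.2018]
orientation: [0.0, 0.999, 0.044, 0.0]
contact_force: [1.0, -0.1, -2.1]
opening: 0.0638
finger_force: 45.3
```

```bash
python3 g.py .4922 -.2719 .12 -84.8 .4922 -.2719 .019 -84.8
```

```text
tooly -85.0 turnz units total -0.002 shift(final axes) units [np.float64(-1.946), np.float64(1.116), np.float64(0.818)] tilt [0.    0.001]
tooly -84.8 turnz units total -0.0 shift(final axes) units [np.float64(0.0), np.float64(0.0), np.float64(1.01)] tilt [0. 0.]
t 6.35 [ 0.6759 -0.1432  0.2018] F [ 1.  -0.1 -2.1] op 0.0638 45.3
```

>>> {"name": "step_arm", "arguments": {
  "deltas": [
    [[-0.39, 0.223, 0.164, 0, 0, 0], [-0.39, 0.223, 0.164, 0, 0, 0], [-0.39, 0.223, 0.164, 0, 0, 0], [-0.39, 0.223, 0.164, 0, 0, 0], [-0.39, 0.223, 0.164, 0, 0, 0]]
  ]
}}

```text
time_s: 6.85
position: [0.4904, -0.2725, 0.1193]
orientation: [0.0, 0.999, 0.048, 0.001]
contact_force: [0.7, -0.7, -2.3]
opening: 0.0638
finger_force: 45.3
```

>>> {"name": "step_arm", "arguments": {
  "deltas": [
    [[0, 0, 0.3, 0, 0, 0], [0, 0, 0.3, 0, 0, 0], [0, 0, 0.25, 0, 0, 0], [0, 0, 0.1, 0, 0, 0], [0, 0, 0.06, 0, 0, 0]]
  ]
}}

```text
time_s: 7.35
position: [0.4918, -0.2717, 0.0179]
orientation: [-0.0, 0.999, 0.046, 0.0]
contact_force: [0.3, 0.0, 6.0]
opening: 0.0636
finger_force: 46.0
```

>>> {"name": "step_arm", "arguments": {
  "deltas": [
    [[0, 0, 0, 0, 0, 0], [0, 0, 0, 0, 0, 0]]
  ]
}}

```text
time_s: 7.55
position: [0.4924, -0.2719, 0.019]
orientation: [0.0, 0.999, 0.046, 0.001]
contact_force: [-0.9, 0.7, -2.8]
opening: 0.0636
finger_force: 45.1
```

```bash
python3 g.py .4922 -.2719 .017 -84.8
python3 - <<'E'
from h import *
c=cam('side'); cv2.imwrite('pics/s2.png',cv2.resize(c['img'][100:270,200:440],None,fx=3,fy=3,interpolation=cv2.INTER_CUBIC))
E
```

```text
tooly -84.8 turnz units total 0.0 shift(final axes) units [np.float64(-0.002), np.float64(-0.001), np.float64(0.02)] tilt [0.001 0.001]
t 7.55 [ 0.4924 -0.2719  0.019 ] F [-0.9  0.7 -2.8] op 0.0636 45.1
```

View pics/s2.png

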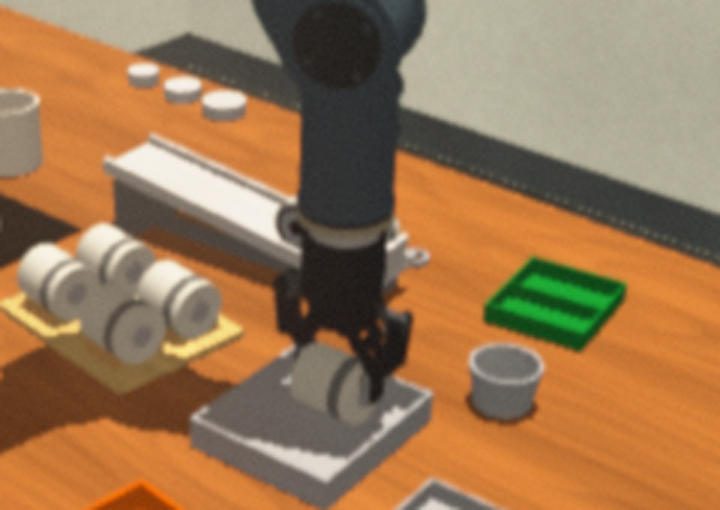

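The filter sits in the far compartment. I'll release it and go back for old2.

>>> {"name": "step_arm", "arguments": {
  "deltas": [
    [[0, 0, 0, 0, 0, 0], [0, 0, 0, 0, 0, 0], [0, 0, -0.1, 0, 0, 0], [0, 0, -0.4, 0, 0, 0], [0, 0, -0.4, 0, 0, 0]]
  ],
  "jaw": -1
}}

```text
time_s: 8.1
position: [0.491, -0.2714, 0.1092]
orientation: [-0.0, 0.999, 0.045, -0.001]
contact_force: [1.1, -0.2, -0.4]
opening: 0.0855
finger_force: 0.0
```

>>> {"name": "step_arm", "arguments": {
  "deltas": [
    [[0, 0, -0.45, 0, 0, 0], [0, 0, -0.35, 0, 0, 0], [0.39, -0.223, 0, 0, 0, 0], [0.39, -0.223, 0, 0, 0, 0], [0.39, -0.223, 0, 0, 0, 0]]
  ]
}}

```text
time_s: 8.6
position: [0.6034, -0.1932, 0.1895]
orientation: [0.0, 0.999, 0.045, 0.001]
contact_force: [0.8, -0.3, 0.4]
opening: 0.0854
finger_force: 0.0
```

>>> {"name": "step_arm", "arguments": {
  "deltas": [
    [[0.39, -0.223, 0, 0, 0, 0], [0.39, -0.223, 0, 0, 0, 0], [0, 0, 0, 0, 0, -0.092], [0, 0, 0, 0, 0, -0.092], [0, 0, 0, 0, 0, -0.092]]
  ]
}}

```text
time_s: 9.1
position: [0.6758, -0.1427, 0.1885]
orientation: [0.001, 0.965, 0.262, -0.0]
contact_force: [-0.2, -0.5, 0.5]
opening: 0.0855
finger_force: 0.0
```

>>> {"name": "step_arm", "arguments": {
  "deltas": [
    [[0, 0, 0, 0, 0, -0.092], [0, 0, 0, 0, 0, -0.092], [0, 0, 0, 0, 0, -0.092], [0, 0, 0, 0, 0, -0.092], [0, 0, 0, 0, 0, -0.092]]
  ]
}}

```text
time_s: 9.6
position: [0.6756, -0.1431, 0.1889]
orientation: [0.0, 0.81, 0.586, -0.0]
contact_force: [-0.5, -0.3, 0.1]
opening: 0.0853
finger_force: 0.0
```

>>> {"name": "step_arm", "arguments": {
  "deltas": [
    [[0, 0, 0, 0, 0, -0.092], [0, 0, 0, 0, 0, -0.092], [0, 0, 0, 0, 0, -0.089], [0, 0, 0, 0, 0, 0]]
  ]
}}

```text
time_s: 10.0
position: [0.6756, -0.1434, 0.1889]
orientation: [0.0, 0.669, 0.744, -0.0]
contact_force: [0.5, 0.4, -0.1]
opening: 0.0857
finger_force: 0.0
```

```bash
python3 g.py .6765 -.1434 .05 6
python3 - <<'E'
from m import *
from h import *
c=cam('side'); W=cloud(c); a=np.radians(6)
B,_=lanefit(c,a); b=B[(abs(B[...,1])<.045)&(abs(B[...,0])<.2)&(B[...,2]>.012)&(B[...,2]<.08)]
for x0 in np.arange(-.16,.18,.02): 
    q=b[abs(b[:,0]-x0)<.01]; print(round(x0,2),len(q),q[:,2].max().round(3) if len(q) else 0, end=' | ')
cv2.imwrite('pics/s3.png',cv2.resize(c['img'][100:270,200:440],None,fx=3,fy=3,interpolation=cv2.INTER_CUBIC))
E
```

```text
tooly 6.1 turnz units total 0.001 shift(final axes) units [np.float64(-0.001), np.float64(0.009), np.float64(1.389)] tilt [-0.001  0.   ]
t 10.0 [ 0.6756 -0.1434  0.1889] F [ 0.5  0.4 -0.1] op 0.0857 0.0
-0.16 167 0.062 | -0.14 136 0.062 | -0.12 75 0.057 | -0.1 172 0.063 | -0.08 128 0.062 | -0.06 46 0.055 | -0.04 0 0 | -0.02 0 0 | -0.0 0 0 | 0.02 0 0 | 0.04 0 0 | 0.06 0 0 | 0.08 0 0 | 0.1 0 0 | 0.12 0 0 | 0.14 1 0.014 | 0.16 0 0 |
```

View pics/s3.png

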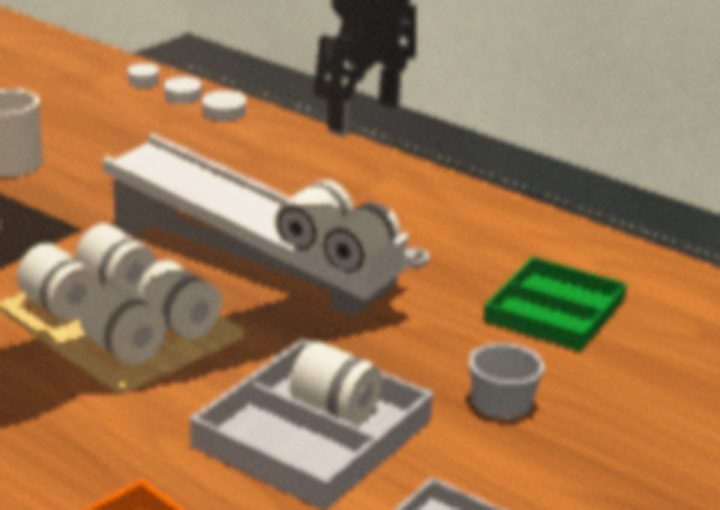

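old2 has rolled to the stop, old3 is behind it, and old1 lies in the tray. I'll do the same for old2, into the near compartment.

>>> {"name": "step_arm", "arguments": {
  "deltas": [
    [[0, 0, 0.4, 0, 0, 0], [0, 0, 0.4, 0, 0, 0], [0, 0, 0.3, 0, 0, 0], [0, 0, 0.2, 0, 0, 0], [0, 0, 0.09, 0, 0, 0]]
  ]
}}

```text
time_s: 10.55
position: [0.6747, -0.1425, 0.0468]
orientation: [-0.001, 0.671, 0.742, -0.001]
contact_force: [0.3, 0.3, -0.1]
opening: 0.0856
finger_force: 0.0
```

>>> {"name": "step_arm", "arguments": {
  "deltas": [
    [[0, 0, 0, 0, 0, 0], [0, 0, 0, 0, 0, 0], [0, 0, 0, 0, 0, 0], [0, 0, 0, 0, 0, 0], [0, 0, 0, 0, 0, 0]]
  ],
  "jaw": 1
}}

```text
time_s: 11.05
position: [0.6763, -0.1429, 0.0498]
orientation: [0.001, 0.669, 0.743, 0.0]
contact_force: [-0.3, -0.1, 2.4]
opening: 0.064
finger_force: 45.6
```

>>> {"name": "step_arm", "arguments": {
  "deltas": [
    [[0, 0, -0.15, 0, 0, 0], [0, 0, -0.3, 0, 0, 0], [0, 0, -0.4, 0, 0, 0], [0, 0, -0.4, 0, 0, 0], [0, 0, -0.25, 0, 0, 0]]
  ]
}}

```text
time_s: 11.55
position: [0.6766, -0.1434, 0.2035]
orientation: [0.002, 0.669, 0.743, 0.001]
contact_force: [0.3, 0.4, -2.9]
opening: 0.0638
finger_force: 45.4
```

>>> {"name": "step_arm", "arguments": {
  "deltas": [
    [[0, 0, 0, 0, 0, 0.092], [0, 0, 0, 0, 0, 0.092], [0, 0, 0, 0, 0, 0.092], [0, 0, 0, 0, 0, 0.092], [0, 0, 0, 0, 0, 0.092]]
  ]
}}

```text
time_s: 12.05
position: [0.6757, -0.1427, 0.2001]
orientation: [0.0, 0.89, 0.456, 0.0]
contact_force: [0.1, -0.4, -1.9]
opening: 0.0637
finger_force: 45.4
```

>>> {"name": "step_arm", "arguments": {
  "deltas": [
    [[0, 0, 0, 0, 0, 0.092], [0, 0, 0, 0, 0, 0.092], [0, 0, 0, 0, 0, 0.092], [0, 0, 0, 0, 0, 0.092], [0, 0, 0, 0, 0, 0.092]]
  ]
}}

```text
time_s: 12.55
position: [0.6758, -0.1425, 0.2001]
orientation: [-0.0, 0.994, 0.112, 0.0]
contact_force: [0.1, -0.1, -2.5]
opening: 0.0635
finger_force: 45.4
```

>>> {"name": "step_arm", "arguments": {
  "deltas": [
    [[0, 0, 0, 0, 0, 0.089], [-0.396, 0.159, 0, 0, 0, 0], [-0.396, 0.159, 0, 0, 0, 0], [-0.396, 0.159, 0.0, 0, 0, 0], [-0.396, 0.159, 0.1, 0, 0, 0]]
  ]
}}

```text
time_s: 13.05
position: [0.5229, -0.2212, 0.1907]
orientation: [0.0, 0.999, 0.045, 0.001]
contact_force: [0.4, -1.7, -2.2]
opening: 0.0635
finger_force: 45.2
```

>>> {"name": "step_arm", "arguments": {
  "deltas": [
    [[-0.396, 0.159, 0.1, 0, 0, 0], [-0.396, 0.159, 0.1, 0, 0, 0], [-0.396, 0.159, 0.1, 0, 0, 0], [0, 0, 0, 0, 0, 0], [0, 0, 0, 0, 0, 0]]
  ]
}}

```text
time_s: 13.55
position: [0.4096, -0.279, 0.1599]
orientation: [-0.0, 0.999, 0.044, 0.001]
contact_force: [1.0, -0.1, -2.6]
opening: 0.0633
finger_force: 45.3
```

```bash
python3 g.py .4096 -.2795 .019 -84.8
```

```text
tooly -85.0 turnz units total -0.002 shift(final axes) units [np.float64(-0.0), np.float64(0.005), np.float64(1.409)] tilt [ 0.002 -0.001]
t 13.55 [ 0.4096 -0.279   0.1599] F [ 1.  -0.1 -2.6] op 0.0633 45.3
```

>>> {"name": "step_arm", "arguments": {
  "deltas": [
    [[0, 0, 0.4, 0, 0, 0], [0, 0, 0.4, 0, 0, 0], [0, 0, 0.35, 0, 0, 0], [0, 0, 0.16, 0, 0, 0], [0, 0, 0.1, 0, 0, 0]]
  ]
}}

```text
time_s: 14.05
position: [0.4112, -0.2778, 0.0168]
orientation: [-0.001, 0.999, 0.046, 0.0]
contact_force: [0.7, 0.5, -1.2]
opening: 0.0632
finger_force: 45.1
```

>>> {"name": "step_arm", "arguments": {
  "deltas": [
    [[0, 0, 0, 0, 0, 0], [0, 0, 0, 0, 0, 0]]
  ]
}}

```text
time_s: 14.25
position: [0.4109, -0.2788, 0.0186]
orientation: [0.0, 0.999, 0.046, 0.001]
contact_force: [0.3, -0.3, -2.4]
opening: 0.0639
finger_force: 45.3
```

>>> {"name": "step_arm", "arguments": {
  "deltas": [
    [[0, 0, 0, 0, 0, 0], [0, 0, 0, 0, 0, 0], [0, 0, -0.1, 0, 0, 0], [0, 0, -0.4, 0, 0, 0], [0, 0, -0.4, 0, 0, 0]]
  ],
  "jaw": -1
}}

```text
time_s: 14.75
position: [0.409, -0.2786, 0.1095]
orientation: [-0.0, 0.999, 0.045, -0.001]
contact_force: [0.7, -0.5, 0.2]
opening: 0.0854
finger_force: 0.0
```

>>> {"name": "step_arm", "arguments": {
  "deltas": [
    [[0, 0, -0.45, 0, 0, 0.057], [0, 0, -0.3, 0, 0, 0.057], [0, 0, 0, 0, 0, 0]]
  ]
}}

```text
time_s: 15.05
position: [0.411, -0.2801, 0.1873]
orientation: [0.001, 0.999, -0.046, 0.003]
contact_force: [-0.2, -0.5, -0.6]
opening: 0.0855
finger_force: 0.0
```

```bash
python3 g.py .4896 -.0615 .15 -95.1 .4896 -.0615 .023 -95.1
python3 - <<'E'
from m import *
c=cam('side'); a=np.radians(6)
cv2.imwrite('pics/s4.png',cv2.resize(c['img'][100:270,200:440],None,fx=3,fy=3,interpolation=cv2.INTER_CUBIC))
E
```

```text
tooly -95.3 turnz units total -0.002 shift(final axes) units [np.float64(0.588), np.float64(-2.247), np.float64(0.373)] tilt [0.006 0.002]
tooly -95.1 turnz units total -0.0 shift(final axes) units [np.float64(0.0), np.float64(0.0), np.float64(1.27)] tilt [0. 0.]
t 15.05 [ 0.411  -0.2801  0.1873] F [-0.2 -0.5 -0.6] op 0.0855 0.0
```

View pics/s4.png

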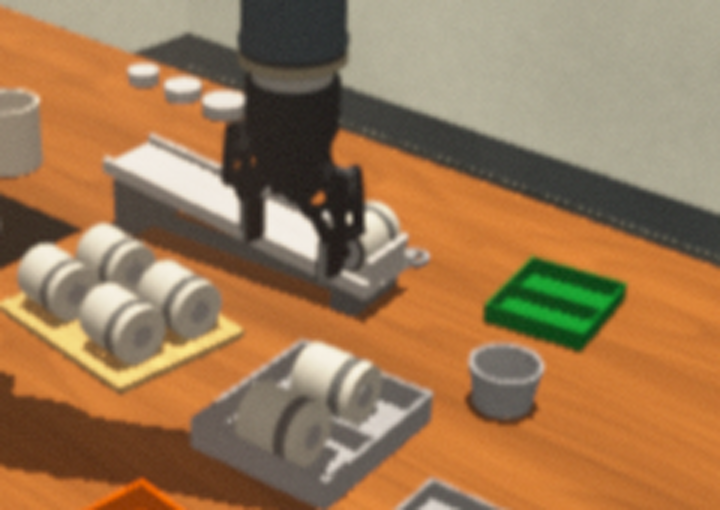

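Both old filters lie in the tray and old3 is at the stop. Next are the board filters.

>>> {"name": "step_arm", "arguments": {
  "deltas": [
    [[0.118, -0.449, 0, 0, 0, 0], [0.118, -0.449, 0.0, 0, 0, 0], [0.118, -0.449, 0.1, 0, 0, 0], [0.118, -0.449, 0.1, 0, 0, 0], [0.118, -0.449, 0.17, 0, 0, 0]]
  ]
}}

```text
time_s: 15.6
position: [0.4887, -0.0583, 0.1457]
orientation: [-0.0, 0.999, -0.044, 0.0]
contact_force: [1.4, -0.6, -0.7]
opening: 0.0854
finger_force: 0.0
```

>>> {"name": "step_arm", "arguments": {
  "deltas": [
    [[0, 0, 0.35, 0, 0, 0], [0, 0, 0.4, 0, 0, 0], [0, 0, 0.3, 0, 0, 0], [0, 0, 0.15, 0, 0, 0], [0, 0, 0.08, 0, 0, 0]]
  ]
}}

```text
time_s: 16.1
position: [0.4871, -0.0601, 0.0162]
orientation: [-0.0, 0.999, -0.044, -0.002]
contact_force: [-1.0, 0.3, 0.0]
opening: 0.0856
finger_force: 0.0
```

>>> {"name": "step_arm", "arguments": {
  "deltas": [
    [[0, 0, 0, 0, 0, 0], [0, 0, 0, 0, 0, 0], [0, 0, 0, 0, 0, 0], [0, 0, 0, 0, 0, 0], [0, 0, 0, 0, 0, 0]]
  ],
  "jaw": 1
}}

```text
time_s: 16.6
position: [0.4888, -0.06, 0.0183]
orientation: [-0.0, 0.999, -0.044, 0.0]
contact_force: [0.5, 1.0, 2.1]
opening: 0.0636
finger_force: 44.4
```

>>> {"name": "step_arm", "arguments": {
  "deltas": [
    [[0, 0, -0.2, 0, 0, 0], [0, 0, -0.4, 0, 0, 0], [0, 0, -0.4, 0, 0, 0], [0, 0, -0.4, 0, 0, 0], [0, 0, -0.3, 0, 0, 0]]
  ]
}}

```text
time_s: 17.1
position: [0.4885, -0.0605, 0.1902]
orientation: [0.0, 0.999, -0.045, 0.001]
contact_force: [0.9, 0.0, -3.4]
opening: 0.0635
finger_force: 45.6
```

```bash
cat > lane.py <<'E'
import numpy as np,sys
def lane(x,z=.03,a=6):
    h=x*np.cos(np.radians(7))-z*np.sin(np.radians(7)); a=np.radians(a)
    return (.6594-h*np.sin(a), -.0019+h*np.cos(a), .055+x*np.sin(np.radians(7))+z*np.cos(np.radians(7))-.0177)
if __name__=='__main__':
  for x in(-.077,-.016,.045,.105): print(x,np.round(lane(x),4))
E
python3 lane.py; python3 g.py .6678 -.0816 .2 6 .6678 -.0816 .0585 6
```

```text
-0.077 [ 0.6678 -0.0815  0.0577]
-0.016 [ 0.6614 -0.0213  0.0651]
0.045 [0.6551 0.0389 0.0726]
0.105 [0.6489 0.0981 0.0799]
tooly -95.1 turnz units total -1.123 shift(final axes) units [np.float64(-0.398), np.float64(1.761), np.float64(-0.098)] tilt [-0.     0.001]
tooly 6.0 turnz units total -0.0 shift(final axes) units [np.float64(0.0), np.float64(0.0), np.float64(1.415)] tilt [0. 0.]
t 17.1 [ 0.4885 -0.0605  0.1902] F [ 0.9  0.  -3.4] op 0.0635 45.6
```

>>> {"name": "step_arm", "arguments": {
  "deltas": [
    [[0, 0, 0, 0, 0, -0.094], [0, 0, 0, 0, 0, -0.094], [0, 0, 0, 0, 0, -0.094], [0, 0, 0, 0, 0, -0.094], [0, 0, 0, 0, 0, -0.094]]
  ]
}}

```text
time_s: 17.6
position: [0.4882, -0.0601, 0.1881]
orientation: [-0.0, 0.947, 0.322, 0.0]
contact_force: [0.5, -0.1, -2.5]
opening: 0.0634
finger_force: 45.6
```

>>> {"name": "step_arm", "arguments": {
  "deltas": [
    [[0, 0, 0, 0, 0, -0.094], [0, 0, 0, 0, 0, -0.094], [0, 0, 0, 0, 0, -0.094], [0, 0, 0, 0, 0, -0.094], [0, 0, 0, 0, 0, -0.094]]
  ]
}}

```text
time_s: 18.1
position: [0.4882, -0.0602, 0.188]
orientation: [-0.0, 0.767, 0.642, -0.0]
contact_force: [-1.1, 0.9, -2.7]
opening: 0.0635
finger_force: 45.5
```

>>> {"name": "step_arm", "arguments": {
  "deltas": [
    [[0, 0, 0, 0, 0, -0.094], [0, 0, 0, 0, 0, -0.089], [-0.1, 0.44, -0.02, 0, 0, 0], [-0.1, 0.44, -0.02, 0, 0, 0], [-0.1, 0.44, -0.02, 0, 0, 0]]
  ]
}}

```text
time_s: 18.6
position: [0.6241, -0.0764, 0.1943]
orientation: [-0.0, 0.669, 0.743, 0.0]
contact_force: [0.4, -0.6, -2.1]
opening: 0.0633
finger_force: 45.6
```

>>> {"name": "step_arm", "arguments": {
  "deltas": [
    [[-0.1, 0.44, -0.03, 0, 0, 0], [0, 0, 0.4, 0, 0, 0], [0, 0, 0.4, 0, 0, 0], [0, 0, 0, 0, 0, 0], [0, 0, 0, 0, 0, 0]]
  ]
}}

```text
time_s: 19.1
position: [0.6672, -0.0818, 0.1172]
orientation: [-0.0, 0.669, 0.743, -0.001]
contact_force: [0.7, -1.1, -1.9]
opening: 0.0633
finger_force: 46.0
```

```bash
python3 g.py .6678 -.0816 .0575 6;python3 - <<'E'
from h import *
c=cam('side'); cv2.imwrite('pics/s5.png',cv2.resize(c['img'][100:270,200:440],None,fx=3,fy=3,interpolation=cv2.INTER_CUBIC))
E
```

```text
tooly 6.0 turnz units total -0.0 shift(final axes) units [np.float64(0.001), np.float64(0.006), np.float64(0.597)] tilt [-0.    -0.002]
t 19.1 [ 0.6672 -0.0818  0.1172] F [ 0.7 -1.1 -1.9] op 0.0633 46.0
```

View pics/s5.png

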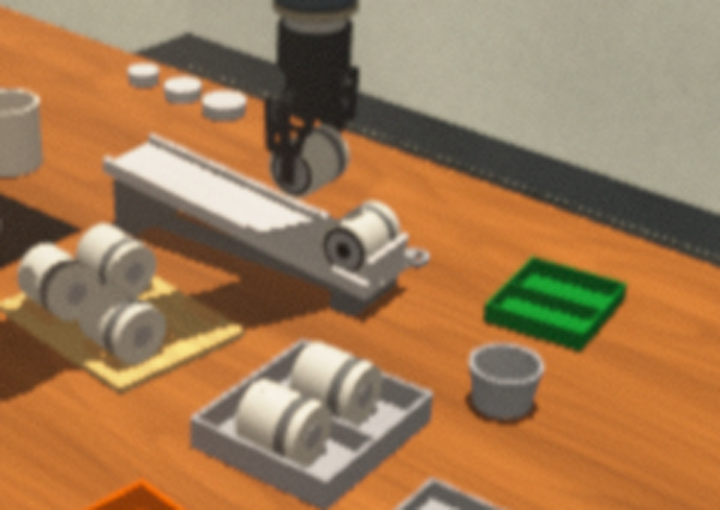

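The held filter hangs above its place behind old3, at about (315,165) in the crop. I'll lower and release it.

>>> {"name": "step_arm", "arguments": {
  "deltas": [
    [[0, 0, 0.25, 0, 0, 0], [0, 0, 0.2, 0, 0, 0], [0, 0, 0.1, 0, 0, 0], [0, 0, 0.05, 0, 0, 0], [0, 0, 0, 0, 0, 0]]
  ]
}}

```text
time_s: 19.65
position: [0.6683, -0.0818, 0.0579]
orientation: [0.0, 0.669, 0.743, 0.0]
contact_force: [0.5, 0.3, -2.3]
opening: 0.0635
finger_force: 46.3
```

>>> {"name": "step_arm", "arguments": {
  "deltas": [
    [[0, 0, 0, 0, 0, 0], [0, 0, 0, 0, 0, 0], [0, 0, 0, 0, 0, 0], [0, 0, -0.4, 0, 0, 0], [0, 0, -0.4, 0, 0, 0]]
  ],
  "jaw": -1
}}

```text
time_s: 20.15
position: [0.6671, -0.0816, 0.1373]
orientation: [-0.001, 0.669, 0.743, -0.001]
contact_force: [1.3, 0.1, 1.0]
opening: 0.0853
finger_force: 0.0
```

>>> {"name": "step_arm", "arguments": {
  "deltas": [
    [[0, 0, -0.35, 0, 0, 0], [0, 0, 0, 0, 0, -0.088], [0, 0, 0, 0, 0, -0.088], [0, 0, 0, 0, 0, -0.088], [0, 0, 0, 0, 0, -0.088]]
  ]
}}

```text
time_s: 20.65
position: [0.6679, -0.0817, 0.1726]
orientation: [0.0, 0.438, 0.899, 0.0]
contact_force: [0.5, 0.2, -0.4]
opening: 0.0853
finger_force: 0.0
```

>>> {"name": "step_arm", "arguments": {
  "deltas": [
    [[0, 0, 0, 0, 0, -0.088], [0, 0, 0, 0, 0, -0.088], [0, 0, 0, 0, 0, -0.088], [0, 0, 0, 0, 0, -0.088], [0, 0, 0, 0, 0, -0.088]]
  ]
}}

```text
time_s: 21.15
position: [0.6678, -0.0819, 0.1724]
orientation: [0.0, 0.108, 0.994, -0.0]
contact_force: [0.9, -0.8, -0.5]
opening: 0.0848
finger_force: 0.0
```

>>> {"name": "step_arm", "arguments": {
  "deltas": [
    [[0, 0, 0, 0, 0, -0.085], [0, 0, 0, 0, 0, 0]]
  ]
}}

```text
time_s: 21.35
position: [0.6678, -0.0821, 0.1724]
orientation: [0.0, 0.044, 0.999, 0.0]
contact_force: [-0.4, 0.7, 0.3]
opening: 0.0853
finger_force: 0.0
```

```bash
cat > lc.py <<'E'
# side-camera check of lane: end faces' rows and filter crests in the bed frame
from m import *
c=cam('side'); B,_=lanefit(c,np.radians(6)); 
b=B[(abs(B[...,1])<.045)&(abs(B[...,0])<.19)&(B[...,2]>.014)&(B[...,2]<.075)]
from scipy.optimize import least_squares
for x0 in(-.14,-.08,-.02,.04,.1):
    q=b[(abs(b[:,0]-x0)<.028)&(abs(b[:,1])<.026)]
    if len(q)>20:
        r=least_squares(lambda p:np.hypot(q[:,0]-p[0],q[:,2]-p[1])-.03,[x0,.03],loss='soft_l1',f_scale=.002).x
        w=b[(abs(b[:,0]-r[0])<.02)]; print(len(q),r.round(4),np.percentile(w[:,1],[2,98]).round(3))
E
python3 lc.py; python3 g.py .499 .0448 .13 84.9 .499 .0448 .022 84.9
```

```text
139 [-0.142   0.0285] [-0.029  0.04 ]
133 [-0.0822  0.0281] [-0.027  0.039]
tooly 84.7 turnz units total -0.002 shift(final axes) units [np.float64(1.793), np.float64(1.113), np.float64(0.423)] tilt [-0.  0.]
tooly 84.9 turnz units total -0.0 shift(final axes) units [np.float64(0.0), np.float64(0.0), np.float64(1.08)] tilt [0. 0.]
t 21.4 [ 0.6677 -0.082   0.1723] F [-0.  -0.2  0.2] op 0.0854 0.0
```

>>> {"name": "step_arm", "arguments": {
  "deltas": [
    [[0.359, 0.223, 0, 0, 0, 0], [0.359, 0.223, 0, 0, 0, 0], [0.359, 0.223, 0, 0, 0, 0], [0.359, 0.223, 0.1, 0, 0, 0], [0.359, 0.223, 0.2, 0, 0, 0]]
  ]
}}

```text
time_s: 21.9
position: [0.4986, 0.0462, 0.1431]
orientation: [0.002, 0.047, 0.999, 0.0]
contact_force: [1.0, 1.2, -0.3]
opening: 0.0852
finger_force: 0.0
```

>>> {"name": "step_arm", "arguments": {
  "deltas": [
    [[0, 0, 0.35, 0, 0, 0], [0, 0, 0.4, 0, 0, 0], [0, 0, 0.3, 0, 0, 0], [0, 0, 0.12, 0, 0, 0], [0, 0, 0.03, 0, 0, 0]]
  ]
}}

```text
time_s: 22.4
position: [0.4984, 0.0451, 0.0211]
orientation: [-0.001, 0.046, 0.999, -0.0]
contact_force: [-0.2, 0.9, 0.2]
opening: 0.0855
finger_force: 0.0
```

>>> {"name": "step_arm", "arguments": {
  "deltas": [
    [[0, 0, 0, 0, 0, 0], [0, 0, 0, 0, 0, 0], [0, 0, 0, 0, 0, 0], [0, 0, 0, 0, 0, 0], [0, 0, 0, 0, 0, 0]]
  ],
  "jaw": 1
}}

```text
time_s: 22.9
position: [0.4997, 0.0453, 0.0231]
orientation: [0.001, 0.045, 0.999, 0.0]
contact_force: [-1.1, 0.1, 8.7]
opening: 0.0636
finger_force: 45.0
```

>>> {"name": "step_arm", "arguments": {
  "deltas": [
    [[0, 0, -0.2, 0, 0, 0], [0, 0, -0.4, 0, 0, 0], [0, 0, -0.4, 0, 0, 0], [0, 0, -0.4, 0, 0, 0], [0, 0, -0.3, 0, 0, 0]]
  ]
}}

```text
time_s: 23.4
position: [0.499, 0.0453, 0.1949]
orientation: [0.001, 0.045, 0.999, 0.0]
contact_force: [-0.0, 0.1, -2.7]
opening: 0.0634
finger_force: 45.5
```

>>> {"name": "step_arm", "arguments": {
  "deltas": [
    [[0, 0, 0, 0, 0, 0.088], [0, 0, 0, 0, 0, 0.088], [0, 0, 0, 0, 0, 0.088], [0, 0, 0, 0, 0, 0.088], [0, 0, 0, 0, 0, 0.088]]
  ]
}}

```text
time_s: 23.9
position: [0.4985, 0.0453, 0.1923]
orientation: [0.0, 0.383, 0.924, 0.0]
contact_force: [0.3, 0.3, -2.3]
opening: 0.0633
finger_force: 45.5
```

>>> {"name": "step_arm", "arguments": {
  "deltas": [
    [[0, 0, 0, 0, 0, 0.088], [0, 0, 0, 0, 0, 0.088], [0, 0, 0, 0, 0, 0.088], [0, 0, 0, 0, 0, 0.088], [0, 0, 0, 0, 0, 0.085]]
  ]
}}

```text
time_s: 24.4
position: [0.4985, 0.0454, 0.1923]
orientation: [-0.0, 0.671, 0.741, 0.0]
contact_force: [0.4, 0.9, -1.6]
opening: 0.0636
finger_force: 45.5
```

```bash
python3 g.py .6614 -.0213 .19 6 .6614 -.0213 .0651 6
```

```text
tooly 5.7 turnz units total -0.004 shift(final axes) units [np.float64(-0.834), np.float64(1.551), np.float64(0.023)] tilt [0.001 0.   ]
tooly 6.0 turnz units total -0.0 shift(final axes) units [np.float64(0.0), np.float64(0.0), np.float64(1.249)] tilt [0. 0.]
t 24.4 [0.4985 0.0454 0.1923] F [ 0.4  0.9 -1.6] op 0.0636 45.5
```

>>> {"name": "step_arm", "arguments": {
  "deltas": [
    [[-0.209, 0.388, 0, 0, 0, -0.004], [-0.209, 0.388, 0, 0, 0, 0], [-0.208, 0.388, 0, 0, 0, 0], [-0.208, 0.387, 0.02, 0, 0, 0], [0, 0, 0.4, 0, 0, 0]]
  ]
}}

```text
time_s: 24.9
position: [0.6704, -0.0244, 0.1545]
orientation: [0.006, 0.668, 0.744, 0.004]
contact_force: [1.4, 0.4, -3.7]
opening: 0.0633
finger_force: 45.8
```

>>> {"name": "step_arm", "arguments": {
  "deltas": [
    [[0, 0, 0.4, 0, 0, 0], [0, 0, 0.25, 0, 0, 0], [0, 0, 0.13, 0, 0, 0], [0, 0, 0.055, 0, 0, 0], [0, 0, 0, 0, 0, 0]]
  ]
}}

```text
time_s: 25.4
position: [0.6623, -0.0207, 0.0675]
orientation: [0.0, 0.667, 0.745, 0.0]
contact_force: [1.0, 0.4, -2.4]
opening: 0.0632
finger_force: 45.7
```

>>> {"name": "step_arm", "arguments": {
  "deltas": [
    [[0, 0, 0, 0, 0, 0], [0, 0, 0, 0, 0, 0], [0, 0, 0, 0, 0, 0], [0, 0, -0.4, 0, 0, 0], [0, 0, -0.4, 0, 0, 0]]
  ],
  "jaw": -1
}}

```text
time_s: 25.9
position: [0.6614, -0.0207, 0.1467]
orientation: [-0.001, 0.667, 0.745, -0.001]
contact_force: [0.5, 0.2, 0.1]
opening: 0.0855
finger_force: 0.0
```

>>> {"name": "step_arm", "arguments": {
  "deltas": [
    [[0, 0, -0.35, 0, 0, 0], [0, 0, 0, 0, 0, -0.088], [0, 0, 0, 0, 0, -0.088], [0, 0, 0, 0, 0, -0.088], [0, 0, 0, 0, 0, -0.088]]
  ]
}}

```text
time_s: 26.4
position: [0.6622, -0.0207, 0.182]
orientation: [0.0, 0.436, 0.9, 0.0]
contact_force: [-0.3, -0.3, -0.5]
opening: 0.0851
finger_force: 0.0
```

>>> {"name": "step_arm", "arguments": {
  "deltas": [
    [[0, 0, 0, 0, 0, -0.088], [0, 0, 0, 0, 0, -0.088], [0, 0, 0, 0, 0, -0.088], [0, 0, 0, 0, 0, -0.088], [0, 0, 0, 0, 0, -0.088]]
  ]
}}

```text
time_s: 26.9
position: [0.6622, -0.0208, 0.1818]
orientation: [0.0, 0.105, 0.994, -0.0]
contact_force: [0.3, 0.3, -0.2]
opening: 0.0852
finger_force: 0.0
```

>>> {"name": "step_arm", "arguments": {
  "deltas": [
    [[0, 0, 0, 0, 0, -0.085], [0, 0, 0, 0, 0, 0]]
  ]
}}

```text
time_s: 27.1
position: [0.6622, -0.0211, 0.1818]
orientation: [0.0, 0.04, 0.999, 0.0]
contact_force: [-0.4, 0.4, 0.2]
opening: 0.0855
finger_force: 0.0
```

```bash
python3 lc.py; python3 g.py .4273 .0542 .13 84.9 .4273 .0542 .022 84.9
```

```text
141 [-0.1423  0.0283] [-0.029  0.038]
142 [-0.0817  0.0286] [-0.026  0.039]
129 [-0.0225  0.0281] [-0.027  0.038]
tooly 85.1 turnz units total 0.002 shift(final axes) units [np.float64(2.407), np.float64(0.54), np.float64(0.518)] tilt [-0.001  0.   ]
tooly 84.9 turnz units total -0.0 shift(final axes) units [np.float64(0.0), np.float64(0.0), np.float64(1.08)] tilt [0. 0.]
t 27.15 [ 0.6622 -0.021   0.1818] F [-0.4 -0.2 -0.7] op 0.0857 0.0
```

Placed well. Now the third new filter.

>>> {"name": "step_arm", "arguments": {
  "deltas": [
    [[0.401, 0.09, 0, 0, 0, 0], [0.401, 0.09, 0, 0, 0, 0], [0.401, 0.09, 0, 0, 0, 0], [0.401, 0.09, 0.1, 0, 0, 0], [0.401, 0.09, 0.2, 0, 0, 0]]
  ]
}}

```text
time_s: 27.65
position: [0.4655, 0.0411, 0.1524]
orientation: [0.002, 0.044, 0.999, 0.0]
contact_force: [1.1, -0.5, -0.8]
opening: 0.0855
finger_force: 0.0
```

>>> {"name": "step_arm", "arguments": {
  "deltas": [
    [[0.402, 0.09, 0.2, 0, 0, 0], [0, 0, 0.35, 0, 0, 0], [0, 0, 0.35, 0, 0, 0], [0, 0, 0, 0, 0, 0]]
  ]
}}

```text
time_s: 28.05
position: [0.4248, 0.0527, 0.059]
orientation: [-0.002, 0.043, 0.999, -0.001]
contact_force: [-1.5, -0.1, -0.4]
opening: 0.0857
finger_force: 0.0
```

```bash
python3 g.py .4273 .0542 .022 84.9
```

```text
tooly 85.1 turnz units total 0.002 shift(final axes) units [np.float64(-0.023), np.float64(0.017), np.float64(0.37)] tilt [ 0.005 -0.002]
t 28.05 [0.4248 0.0527 0.059 ] F [-1.5 -0.1 -0.4] op 0.0857 0.0
```

>>> {"name": "step_arm", "arguments": {
  "deltas": [
    [[-0.01, 0.01, 0.2, 0, 0, 0], [0, 0, 0.14, 0, 0, 0], [0, 0, 0.02, 0, 0, 0], [0, 0, 0, 0, 0, 0]]
  ]
}}

```text
time_s: 28.45
position: [0.4282, 0.0537, 0.0263]
orientation: [0.0, 0.042, 0.999, -0.0]
contact_force: [0.6, -0.1, 0.7]
opening: 0.0851
finger_force: 0.0
```

>>> {"name": "step_arm", "arguments": {
  "deltas": [
    [[0, 0, 0, 0, 0, 0], [0, 0, 0, 0, 0, 0], [0, 0, 0, 0, 0, 0], [0, 0, 0, 0, 0, 0], [0, 0, 0, 0, 0, 0]]
  ],
  "jaw": 1
}}

```text
time_s: 28.95
position: [0.4284, 0.0539, 0.0265]
orientation: [0.001, 0.042, 0.999, 0.0]
contact_force: [-0.5, -1.0, 9.6]
opening: 0.0636
finger_force: 41.4
```

>>> {"name": "step_arm", "arguments": {
  "deltas": [
    [[0, 0, -0.2, 0, 0, 0], [0, 0, -0.4, 0, 0, 0], [0, 0, -0.4, 0, 0, 0], [0, 0, -0.4, 0, 0, 0], [0, 0, -0.3, 0, 0, 0]]
  ]
}}

```text
time_s: 29.45
position: [0.4277, 0.0538, 0.1984]
orientation: [0.001, 0.041, 0.999, 0.0]
contact_force: [0.4, -0.2, -2.3]
opening: 0.0636
finger_force: 46.5
```

>>> {"name": "step_arm", "arguments": {
  "deltas": [
    [[-0.4, 0, 0, 0, 0, 0], [-0.4, 0, 0, 0, 0, 0.088], [0, 0, 0, 0, 0, 0.088], [0, 0, 0, 0, 0, 0.088], [0, 0, 0, 0, 0, 0.088]]
  ]
}}

```text
time_s: 29.95
position: [0.5071, 0.0471, 0.1957]
orientation: [-0.0, 0.315, 0.949, -0.0]
contact_force: [-0.6, -0.7, -2.2]
opening: 0.0635
finger_force: 46.4
```

>>> {"name": "step_arm", "arguments": {
  "deltas": [
    [[0, 0, 0, 0, 0, 0.088], [0, 0, 0, 0, 0, 0.088], [0, 0, 0, 0, 0, 0.088], [0, 0, 0, 0, 0, 0.088], [0, 0, 0, 0, 0, 0.088]]
  ]
}}

```text
time_s: 30.45
position: [0.5069, 0.0473, 0.1958]
orientation: [-0.0, 0.618, 0.786, 0.0]
contact_force: [-1.0, -0.2, -2.7]
opening: 0.0635
finger_force: 46.4
```

>>> {"name": "step_arm", "arguments": {
  "deltas": [
    [[0, 0, 0, 0, 0, 0.087], [0, 0, 0, 0, 0, 0]]
  ]
}}

```text
time_s: 30.65
position: [0.507, 0.0474, 0.1957]
orientation: [-0.0, 0.669, 0.743, -0.0]
contact_force: [0.1, 0.1, -2.7]
opening: 0.0636
finger_force: 46.4
```

```bash
python3 g.py .6551 .0389 .19 6 .6551 .0389 .074 6
```

```text
tooly 6.0 turnz units total 0.0 shift(final axes) units [np.float64(-0.24), np.float64(1.464), np.float64(0.057)] tilt [ 0. -0.]
tooly 6.0 turnz units total -0.0 shift(final axes) units [np.float64(0.0), np.float64(0.0), np.float64(1.16)] tilt [0. 0.]
t 30.65 [0.507  0.0474 0.1957] F [ 0.1  0.1 -2.7] op 0.0636 46.4
```

>>> {"name": "step_arm", "arguments": {
  "deltas": [
    [[-0.06, 0.366, 0, 0, 0, 0], [-0.06, 0.366, 0, 0, 0, 0], [-0.06, 0.366, 0, 0, 0, 0], [-0.06, 0.366, 0.05, 0, 0, 0], [0, 0, 0.3, 0, 0, 0]]
  ]
}}

```text
time_s: 31.15
position: [0.6619, 0.0386, 0.1629]
orientation: [0.003, 0.667, 0.745, 0.003]
contact_force: [0.5, -0.4, -2.3]
opening: 0.0633
finger_force: 46.6
```

>>> {"name": "step_arm", "arguments": {
  "deltas": [
    [[0, 0, 0.4, 0, 0, 0], [0, 0, 0.23, 0, 0, 0], [0, 0, 0.13, 0, 0, 0], [0, 0, 0.06, 0, 0, 0], [0, 0, 0, 0, 0, 0]]
  ]
}}

```text
time_s: 31.65
position: [0.6558, 0.0391, 0.0788]
orientation: [0.0, 0.668, 0.744, 0.0]
contact_force: [0.4, -0.0, -2.3]
opening: 0.0634
finger_force: 46.5
```

>>> {"name": "step_arm", "arguments": {
  "deltas": [
    [[0, 0, 0, 0, 0, 0], [0, 0, 0, 0, 0, 0], [0, 0, 0, 0, 0, 0], [0, 0, -0.4, 0, 0, 0], [0, 0, -0.4, 0, 0, 0]]
  ],
  "jaw": -1
}}

```text
time_s: 32.15
position: [0.655, 0.0392, 0.159]
orientation: [-0.001, 0.668, 0.744, -0.001]
contact_force: [1.1, 0.7, -0.4]
opening: 0.0853
finger_force: 0.0
```

>>> {"name": "step_arm", "arguments": {
  "deltas": [
    [[0, 0, -0.25, 0, 0, 0], [0, 0, 0, 0, 0, -0.088], [0, 0, 0, 0, 0, -0.088], [0, 0, 0, 0, 0, -0.088], [0, 0, 0, 0, 0, -0.088]]
  ]
}}

```text
time_s: 32.65
position: [0.6558, 0.0392, 0.1842]
orientation: [0.001, 0.437, 0.899, 0.0]
contact_force: [-0.2, 0.0, -0.1]
opening: 0.0853
finger_force: 0.0
```

>>> {"name": "step_arm", "arguments": {
  "deltas": [
    [[0, 0, 0, 0, 0, -0.088], [0, 0, 0, 0, 0, -0.088], [0, 0, 0, 0, 0, -0.088], [0, 0, 0, 0, 0, -0.088], [0, 0, 0, 0, 0, -0.088]]
  ]
}}

```text
time_s: 33.15
position: [0.6558, 0.039, 0.1841]
orientation: [0.0, 0.106, 0.994, -0.0]
contact_force: [0.2, -0.5, -0.5]
opening: 0.0852
finger_force: 0.0
```

>>> {"name": "step_arm", "arguments": {
  "deltas": [
    [[0, 0, 0, 0, 0, -0.085], [0, 0, 0, 0, 0, 0]]
  ]
}}

```text
time_s: 33.35
position: [0.6557, 0.0388, 0.184]
orientation: [0.0, 0.042, 0.999, 0.0]
contact_force: [0.1, -0.1, 0.1]
opening: 0.0853
finger_force: 0.0
```

```bash
python3 lc.py; python3 g.py .4190 -.0536 .12 84.9 .4190 -.0536 .022 84.9
```

```text
141 [-0.1424  0.0282] [-0.028  0.038]
132 [-0.0824  0.0285] [-0.026  0.04 ]
131 [-0.022   0.0285] [-0.027  0.039]
122 [0.0374 0.028 ] [-0.028  0.039]
tooly 84.9 turnz units total 0.0 shift(final axes) units [np.float64(2.276), np.float64(-1.131), np.float64(0.639)] tilt [-0.001  0.   ]
tooly 84.9 turnz units total -0.0 shift(final axes) units [np.float64(0.0), np.float64(0.0), np.float64(0.98)] tilt [0. 0.]
t 33.4 [0.6557 0.0388 0.1839] F [0.6 0.5 0.3] op 0.0852 0.0
```

Three are in. Now the fourth, which is near the inner reach limit.

>>> {"name": "step_arm", "arguments": {
  "deltas": [
    [[0.379, -0.189, 0, 0, 0, 0], [0.379, -0.189, 0, 0, 0, 0], [0.379, -0.189, 0, 0, 0, 0], [0.379, -0.188, 0.1, 0, 0, 0], [0.38, -0.188, 0.2, 0, 0, 0]]
  ]
}}

```text
time_s: 33.9
position: [0.4582, -0.0392, 0.1545]
orientation: [0.002, 0.045, 0.999, 0.0]
contact_force: [1.1, -0.4, -1.3]
opening: 0.0851
finger_force: 0.0
```

>>> {"name": "step_arm", "arguments": {
  "deltas": [
    [[0.38, -0.188, 0.2, 0, 0, 0], [0, 0, 0.35, 0, 0, 0], [0, 0, 0.35, 0, 0, 0], [0, 0, 0, 0, 0, 0]]
  ]
}}

```text
time_s: 34.3
position: [0.4174, -0.0541, 0.0611]
orientation: [-0.003, 0.045, 0.999, -0.0]
contact_force: [-0.4, -0.8, -0.1]
opening: 0.0854
finger_force: 0.0
```

```bash
python3 g.py .4182 -.0536 .022 84.9
```

```text
tooly 84.9 turnz units total -0.0 shift(final axes) units [np.float64(-0.008), np.float64(0.006), np.float64(0.391)] tilt [ 0.005 -0.001]
t 34.3 [ 0.4174 -0.0541  0.0611] F [-0.4 -0.8 -0.1] op 0.0854 0.0
```

>>> {"name": "step_arm", "arguments": {
  "deltas": [
    [[0, 0, 0.2, 0, 0, 0], [0, 0, 0.16, 0, 0, 0], [0, 0, 0.04, 0, 0, 0], [0, 0, 0, 0, 0, 0]]
  ]
}}

```text
time_s: 34.7
position: [0.4196, -0.0541, 0.0241]
orientation: [0.0, 0.043, 0.999, -0.0]
contact_force: [-1.1, 0.6, 0.7]
opening: 0.0853
finger_force: 0.0
```

>>> {"name": "step_arm", "arguments": {
  "deltas": [
    [[0, 0, 0, 0, 0, 0], [0, 0, 0, 0, 0, 0], [0, 0, 0, 0, 0, 0], [0, 0, 0, 0, 0, 0], [0, 0, 0, 0, 0, 0]]
  ],
  "jaw": 1
}}

```text
time_s: 35.2
position: [0.4198, -0.0541, 0.0246]
orientation: [0.001, 0.043, 0.999, -0.0]
contact_force: [-0.5, -0.6, 7.6]
opening: 0.0641
finger_force: 41.8
```

>>> {"name": "step_arm", "arguments": {
  "deltas": [
    [[0, 0, -0.2, 0, 0, 0], [0, 0, -0.4, 0, 0, 0], [0, 0, -0.4, 0, 0, 0], [0, 0, -0.4, 0, 0, 0], [0, 0, -0.3, 0, 0, 0]]
  ]
}}

```text
time_s: 35.7
position: [0.4191, -0.0541, 0.1965]
orientation: [0.001, 0.043, 0.999, 0.0]
contact_force: [1.3, -0.1, -4.1]
opening: 0.0635
finger_force: 46.9
```

>>> {"name": "step_arm", "arguments": {
  "deltas": [
    [[-0.4, 0, 0, 0, 0, 0], [-0.4, 0, 0, 0, 0, 0.088], [0, 0, 0, 0, 0, 0.088], [0, 0, 0, 0, 0, 0.088], [0, 0, 0, 0, 0, 0.088]]
  ]
}}

```text
time_s: 36.2
position: [0.4984, -0.0609, 0.1938]
orientation: [-0.0, 0.317, 0.948, 0.0]
contact_force: [-0.0, 0.4, -2.1]
opening: 0.0638
finger_force: 46.8
```

>>> {"name": "step_arm", "arguments": {
  "deltas": [
    [[0, 0, 0, 0, 0, 0.088], [0, 0, 0, 0, 0, 0.088], [0, 0, 0, 0, 0, 0.088], [0, 0, 0, 0, 0, 0.088], [0, 0, 0, 0, 0, 0.088]]
  ]
}}

```text
time_s: 36.7
position: [0.4983, -0.0608, 0.1939]
orientation: [-0.0, 0.619, 0.785, 0.0]
contact_force: [0.2, 0.1, -2.3]
opening: 0.0637
finger_force: 46.8
```

>>> {"name": "step_arm", "arguments": {
  "deltas": [
    [[0, 0, 0, 0, 0, 0.086], [0, 0, 0, 0, 0, 0]]
  ]
}}

```text
time_s: 36.9
position: [0.4984, -0.0606, 0.1938]
orientation: [-0.0, 0.669, 0.743, 0.0]
contact_force: [-0.0, -0.0, -2.6]
opening: 0.0638
finger_force: 46.8
```

```bash
python3 g.py .6489 .0981 .2 6 .6489 .0981 .0809 6
```

```text
tooly 6.0 turnz units total -0.001 shift(final axes) units [np.float64(1.421), np.float64(1.662), np.float64(-0.062)] tilt [ 0. -0.]
tooly 6.0 turnz units total -0.0 shift(final axes) units [np.float64(0.0), np.float64(0.0), np.float64(1.191)] tilt [0. 0.]
t 36.9 [ 0.4984 -0.0606  0.1938] F [-0.  -0.  -2.6] op 0.0638 46.8
```

>>> {"name": "step_arm", "arguments": {
  "deltas": [
    [[0.284, 0.332, -0.01, 0, 0, 0], [0.284, 0.332, -0.01, 0, 0, 0], [0.284, 0.332, -0.01, 0, 0, 0], [0.284, 0.333, -0.01, 0, 0, 0], [0.285, 0.333, -0.02, 0, 0, 0]]
  ]
}}

```text
time_s: 37.4
position: [0.6496, 0.0994, 0.1996]
orientation: [-0.0, 0.667, 0.745, -0.0]
contact_force: [1.6, -1.4, -2.8]
opening: 0.0636
finger_force: 46.8
```

>>> {"name": "step_arm", "arguments": {
  "deltas": [
    [[0, 0, 0.3, 0, 0, 0], [0, 0, 0.4, 0, 0, 0], [0, 0, 0.3, 0, 0, 0], [0, 0, 0.11, 0, 0, 0], [0, 0, 0.05, 0, 0, 0]]
  ]
}}

```text
time_s: 37.9
position: [0.6485, 0.0979, 0.0827]
orientation: [-0.001, 0.668, 0.744, -0.001]
contact_force: [-1.2, -0.1, 5.5]
opening: 0.0635
finger_force: 47.6
```

>>> {"name": "step_arm", "arguments": {
  "deltas": [
    [[0, 0, 0, 0, 0, 0], [0, 0, 0, 0, 0, 0]]
  ]
}}

```text
time_s: 38.1
position: [0.6502, 0.0979, 0.0851]
orientation: [0.001, 0.668, 0.744, 0.001]
contact_force: [-0.1, -0.0, -3.1]
opening: 0.0639
finger_force: 46.9
```

>>> {"name": "step_arm", "arguments": {
  "deltas": [
    [[0, 0, 0, 0, 0, 0], [0, 0, 0, 0, 0, 0], [0, 0, 0, 0, 0, 0], [0, 0, -0.4, 0, 0, 0], [0, 0, -0.4, 0, 0, 0]]
  ],
  "jaw": -1
}}

```text
time_s: 38.6
position: [0.6484, 0.0979, 0.1637]
orientation: [-0.001, 0.669, 0.744, -0.001]
contact_force: [0.5, -1.2, 0.4]
opening: 0.0854
finger_force: 0.0
```

>>> {"name": "step_arm", "arguments": {
  "deltas": [
    [[0, 0, -0.25, 0, 0, 0], [0, 0, 0, 0, 0, 0], [0, 0, 0, 0, 0, 0], [0, 0, 0, 0, 0, 0], [0, 0, 0, 0, 0, 0]]
  ]
}}

```text
time_s: 39.1
position: [0.6484, 0.0979, 0.1871]
orientation: [-0.001, 0.669, 0.744, -0.001]
contact_force: [0.2, 0.5, -0.5]
opening: 0.0855
finger_force: 0.0
```

```bash
python3 lc.py; python3 g.py .46 .29 .2 6
python3 - <<'E'
from h import *
c=cam('side'); cv2.imwrite('pics/s6.png',cv2.resize(c['img'][100:270,120:400],None,fx=2.8,fy=2.8,interpolation=cv2.INTER_CUBIC))
c=cam('top'); W=cloud(c); m=np.zeros(c['depth'].shape,bool); m[180:262,88:175]=1; m&=(c['img'].min(2)>140)
n,l,s,_=cv2.connectedComponentsWithStats(m.astype(np.uint8)); i=1+s[1:,4].argmax()
v,u=np.where(l==i); P=np.array([ray(c,a,b,.02) for a,b in zip(u,v)])
from m import rect; print(s[i],rect(P))
E
```

```text
138 [-0.143   0.0282] [-0.029  0.038]
133 [-0.0821  0.0285] [-0.028  0.04 ]
128 [-0.0227  0.0282] [-0.027  0.038]
123 [0.0384 0.0283] [-0.028  0.038]
118 [0.0979 0.0279] [-0.028  0.038]
tooly 6.1 turnz units total 0.001 shift(final axes) units [np.float64(2.107), np.float64(-1.674), np.float64(-0.128)] tilt [-0.    -0.002]
t 39.15 [0.6485 0.0979 0.1872] F [-0.1 -0.  -0.3] op 0.0852 0.0Traceback (most recent call last):
  File "<stdin>", line 4, in <module>
ValueError: attempt to get argmax of an empty sequence
```

View pics/s6.png

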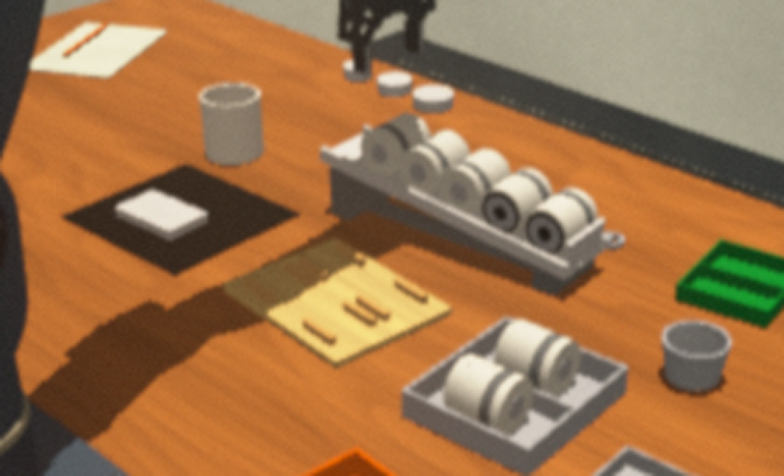

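All five stand in one row on the lane. The marker, at about (162,213) in the crop, seems to have shifted, so I measure it again.

```bash
cat > mk.py <<'E'
from m import *
def marker(c):
    W=cloud(c); m=(W[...,2]>.014)&(W[...,2]<.027)&(c['img'].min(2)>110)&(W[...,0]>.33)&(W[...,0]<.6)&(W[...,1]>.15)&(W[...,1]<.43)
    n,l,s,_=cv2.connectedComponentsWithStats(m.astype(np.uint8)); i=1+s[1:,4].argmax(); v,u=np.where(l==i)
    P=np.array([ray(c,a,b,.02) for a,b in zip(u,v)]); print('marker px',s[i],rect(P),'z',np.median(W[l==i][:,2]))
if __name__=='__main__':
    c=cam('side'); marker(c)
    t=cam('top'); im=cv2.imread('pics/top0.png'); m=np.zeros(im.shape[:2],np.uint8); m[182:262,88:178]=im[182:262,88:178].max(2)<45
    m=cv2.morphologyEx(m,cv2.MORPH_OPEN,np.ones((3,3))); v,u=np.where(m); print('mat',rect(np.array([ray(t,a,b,.003) for a,b in zip(u,v)])))
E
python3 mk.py
```

```text
marker px [162 168  32  15 251] (array([429.5, 279. ]), array([ 62.8, 101.9]), 5.6) z 0.01786062608465272
mat (array([465.3, 285.6]), array([193.6, 212.6]), 2.9)
```

>>> {"name": "step_arm", "arguments": {
  "deltas": [
    [[0.336, -0.298, -0.1, 0, 0, 0], [0.336, -0.298, -0.1, 0, 0, 0], [0.336, -0.298, -0.1, 0, 0, 0], [0.336, -0.298, -0.1, 0, 0, 0], [0.336, -0.298, -0.1, 0, 0, 0]]
  ]
}}

```text
time_s: 39.85
position: [0.4817, 0.2502, 0.2388]
orientation: [-0.0, 0.669, 0.744, 0.0]
contact_force: [0.4, 1.4, 0.2]
opening: 0.0855
finger_force: 0.0
```

>>> {"name": "step_arm", "arguments": {
  "deltas": [
    [[0.336, -0.298, -0.1, 0, 0, 0], [0, 0, 0, 0, 0.094, 0], [0, 0, 0, 0, 0.094, 0], [0, 0, 0, 0, 0.094, 0], [0, 0, 0, 0, 0.094, 0]]
  ]
}}

```text
time_s: 40.35
position: [0.4502, 0.2799, 0.2494]
orientation: [-0.213, 0.64, 0.712, 0.194]
contact_force: [-0.6, 1.6, -0.4]
opening: 0.0855
finger_force: 0.0
```

>>> {"name": "step_arm", "arguments": {
  "deltas": [
    [[0, 0, 0, 0, 0.094, 0], [0, 0, 0, 0, 0.094, 0], [0, 0, 0, 0, 0.094, 0], [0, 0, 0, 0, 0, 0], [0, 0, 0, 0, 0, 0]]
  ]
}}

```text
time_s: 40.85
position: [0.4495, 0.279, 0.2399]
orientation: [-0.336, 0.601, 0.664, 0.293]
contact_force: [0.9, -0.6, 0.6]
opening: 0.0856
finger_force: 0.0
```

```bash
cat > p.py <<'E'
from h import *
s=sensors.get_obs(); p,q=pose(); M=q.as_matrix(); print('t',s['time_s'],p.round(4),'F',s['contact_force'].round(1),'op',round(s['opening'],4),'q',s['qpos'].round(2)); print('X',M[:,0].round(3),'Y',M[:,1].round(3),'Z',M[:,2].round(3),'tiltfromdown',np.degrees(np.arccos(-M[2,2])).round(1))
E
python3 p.py; python3 mk.py|head -1
```

```text
t 40.85 [0.4495 0.279  0.2399] F [ 0.9 -0.6  0.6] op 0.0856 q [ 0.14  0.49 -0.31  2.09 -1.07  0.93  0.79]
X [-0.052  0.6    0.798] Y [ 0.994  0.107 -0.016] Z [-0.095  0.793 -0.602] tiltfromdown 53.0
marker px [162 168  32  15 254] (array([429. , 278.9]), array([ 63.5, 102.4]), 4.8) z 0.017791278462648913
```

>>> {"name": "step_arm", "arguments": {
  "deltas": [
    [[0, 0, 0, 0, -0.094, 0], [0, 0, 0, 0, -0.094, 0], [0, 0, 0, 0, -0.094, 0], [0, 0, 0, 0, -0.094, 0], [0, 0, 0, 0, -0.094, 0]]
  ]
}}

```text
time_s: 41.45
position: [0.4481, 0.2815, 0.2426]
orientation: [-0.075, 0.663, 0.742, 0.061]
contact_force: [-0.7, 0.2, -1.2]
opening: 0.0853
finger_force: 0.0
```

>>> {"name": "step_arm", "arguments": {
  "deltas": [
    [[0, 0, 0, 0, -0.094, 0], [0, 0, 0, 0, -0.094, 0], [0, 0, 0, 0, -0.094, 0], [0, 0, 0, 0, -0.094, 0], [0, 0, 0, 0, -0.094, 0]]
  ]
}}

```text
time_s: 41.95
position: [0.4469, 0.2833, 0.2427]
orientation: [0.197, 0.64, 0.72, -0.182]
contact_force: [0.7, 0.3, -0.7]
opening: 0.0855
finger_force: 0.0
```

>>> {"name": "step_arm", "arguments": {
  "deltas": [
    [[0, 0, 0, 0, -0.094, 0], [0, 0, 0, 0, -0.094, 0], [0, 0, 0, 0, -0.094, 0], [0, 0, 0, 0, -0.094, 0], [0, 0, 0, 0, 0, 0]]
  ]
}}

```text
time_s: 42.45
position: [0.4444, 0.2846, 0.2364]
orientation: [0.398, 0.555, 0.634, -0.363]
contact_force: [0.3, 0.9, -0.9]
opening: 0.0855
finger_force: 0.0
```

```bash
python3 p.py
```

```text
t 42.45 [0.4444 0.2846 0.2364] F [ 0.3  0.9 -0.9] op 0.0855 q [-1.18  0.87  0.25  1.46  0.5   1.74 -0.95]
X [-0.069  0.415 -0.907] Y [ 0.992  0.121 -0.02 ] Z [ 0.101 -0.902 -0.42 ] tiltfromdown 65.2
```

Both tilts are reachable: about 53° towards +y and over 65° towards -y. I'll grip the marker at its right end with the tool tilted 40° towards +y.

>>> {"name": "step_arm", "arguments": {
  "deltas": [
    [[0, 0, 0, 0, 0.09, 0], [0, 0, 0, 0, 0.09, 0], [0, 0, 0, 0, 0.09, 0], [0, 0, 0, 0, 0.09, 0], [0, 0, 0, 0, 0.09, 0]]
  ]
}}

```text
time_s: 42.95
position: [0.4481, 0.2816, 0.2435]
orientation: [0.149, 0.652, 0.731, -0.139]
contact_force: [0.1, -0.2, -0.1]
opening: 0.0856
finger_force: 0.0
```

>>> {"name": "step_arm", "arguments": {
  "deltas": [
    [[0, 0, 0, 0, 0.09, 0], [0, 0, 0, 0, 0.09, 0], [0, 0, 0, 0, 0.09, 0], [0, 0, 0, 0, 0.09, 0], [0, 0, 0, 0, 0.09, 0]]
  ]
}}

```text
time_s: 43.45
position: [0.4492, 0.2805, 0.2443]
orientation: [-0.11, 0.661, 0.737, 0.095]
contact_force: [-0.2, 0.6, -0.3]
opening: 0.0852
finger_force: 0.0
```

>>> {"name": "step_arm", "arguments": {
  "deltas": [
    [[0, 0, 0, 0, 0.09, 0], [0, 0, 0, 0, 0.09, 0], [0, 0, 0, 0, 0.09, 0], [0, 0, 0, 0, 0, 0]]
  ]
}}

```text
time_s: 43.85
position: [0.4509, 0.2744, 0.2398]
orientation: [-0.261, 0.631, 0.694, 0.228]
contact_force: [-0.6, -0.4, 0.5]
opening: 0.0853
finger_force: 0.0
```

```bash
cat > g2.py <<'E'
# g2.py x y z ang tilt: total rotation vector (tool axes, units) and shift in current and in target axes
import sys; from h import *
x,y,z,ang,tilt=map(float,sys.argv[1:]); p,q=pose(); a=np.radians(ang); Y=np.array([np.cos(a),np.sin(a),0]); Z=np.array([0,0,-1.]); X=np.cross(Y,Z)
T=R.from_matrix(np.c_[X,Y,Z])*R.from_rotvec([0,np.radians(tilt),0]); s=np.array([x,y,z])-p
print('rot units',((q.inv()*T).as_rotvec()/(np.pi/2)).round(3),'shift cur',(q.inv().apply(s)*10).round(3),'shift target',(T.inv().apply(s)*10).round(3))
E
python3 p.py; python3 g2.py .4308 .2598 .06 5.4 40
```

```text
t 43.85 [0.4509 0.2744 0.2398] F [-0.6 -0.4  0.5] op 0.0853 q [ 0.01  0.39 -0.27  2.04 -0.86  0.84  0.49]
X [-0.067  0.757  0.65 ] Y [ 0.995  0.099 -0.012] Z [-0.074  0.646 -0.76 ] tiltfromdown 40.6
rot units [-0.008 -0.006 -0.003] shift cur [-1.266 -0.192  1.286] shift target [-1.253 -0.213  1.296]
```

>>> {"name": "step_arm", "arguments": {
  "deltas": [
    [[-0.25, -0.042, 0.259, -0.008, -0.006, -0.003], [-0.25, -0.042, 0.259, 0, 0, 0], [-0.25, -0.042, 0.259, 0, 0, 0], [-0.25, -0.042, 0.259, 0, 0, 0], [-0.25, -0.042, 0.259, 0, 0, 0]]
  ]
}}

```text
time_s: 44.35
position: [0.4282, 0.2658, 0.0601]
orientation: [-0.252, 0.628, 0.701, 0.227]
contact_force: [0.3, -0.3, -2.0]
opening: 0.0855
finger_force: 0.0
```

>>> {"name": "step_arm", "arguments": {
  "deltas": [
    [[0, 0, 0, 0, 0, 0], [0, 0, 0, 0, 0, 0]]
  ]
}}

```text
time_s: 44.55
position: [0.4277, 0.266, 0.0613]
orientation: [-0.255, 0.628, 0.699, 0.227]
contact_force: [-0.3, 0.5, 0.1]
opening: 0.0851
finger_force: 0.0
```

```bash
python3 p.py; python3 g2.py .4308 .2598 .0085 5.4 40; python3 mk.py|head -1; python3 -c "
from h import *
c=cam('side'); cv2.imwrite('pics/s7.png',cv2.resize(c['img'][110:230,120:280],None,fx=4.5,fy=4.5,interpolation=cv2.INTER_CUBIC))"
```

```text
t 44.55 [0.4277 0.266  0.0613] F [-0.3  0.5  0.1] op 0.0851 q [ 0.22  0.74 -0.61  2.23 -1.07  0.34  0.9 ]
X [-0.08   0.762  0.642] Y [ 0.994  0.107 -0.003] Z [-0.071  0.638 -0.766] tiltfromdown 40.0
rot units [-0.007  0.     0.005] shift cur [-0.388  0.026  0.363] shift target [-0.388  0.025  0.363]
marker px [161 168  33  15 250] (array([428.8, 277.3]), array([ 64.2, 103.5]), 4.8) z 0.018084030764298247
```

View pics/s7.png

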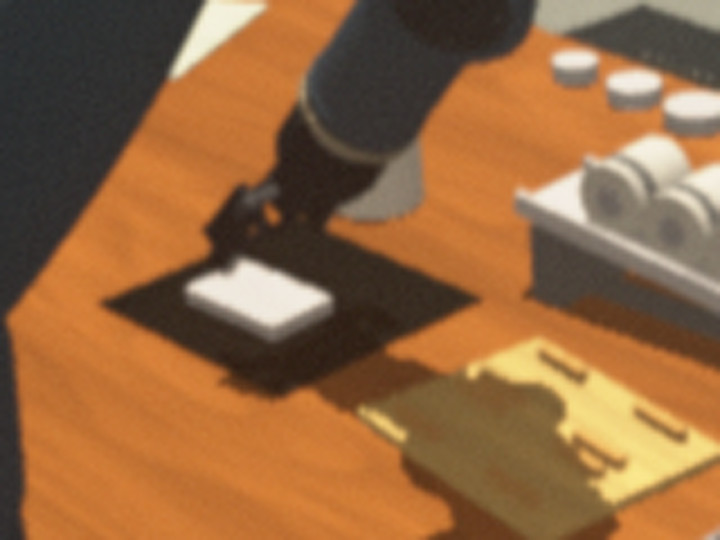

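The gripper hangs tilted above the marker, which lies at about (260,295) in the crop. I'll go down in small steps.

>>> {"name": "step_arm", "arguments": {
  "deltas": [
    [[-0.12, 0.008, 0.12, 0, 0, 0], [-0.12, 0.008, 0.12, 0, 0, 0], [-0.1, 0.008, 0.08, 0, 0, 0], [0, 0, 0, 0, 0, 0]]
  ]
}}

```text
time_s: 45.1
position: [0.4309, 0.2599, 0.0138]
orientation: [-0.255, 0.629, 0.699, 0.227]
contact_force: [0.2, 0.2, 0.1]
opening: 0.0857
finger_force: 0.0
```

```bash
python3 p.py; python3 g2.py .4308 .2598 .0085 5.4 40
```

```text
t 45.1 [0.4309 0.2599 0.0138] F [0.2 0.2 0.1] op 0.0857 q [ 0.29  0.88 -0.7   2.24 -1.07  0.2   0.97]
X [-0.08   0.763  0.641] Y [ 0.994  0.106 -0.002] Z [-0.07   0.638 -0.767] tiltfromdown 39.9
rot units [-0.006  0.001  0.005] shift cur [-0.035 -0.001  0.04 ] shift target [-0.035 -0.002  0.04 ]
```

>>> {"name": "step_arm", "arguments": {
  "deltas": [
    [[-0.035, 0, 0.04, 0, 0, 0], [0, 0, 0, 0, 0, 0]]
  ]
}}

```text
time_s: 45.3
position: [0.4304, 0.2603, 0.0089]
orientation: [-0.255, 0.628, 0.699, 0.227]
contact_force: [-0.1, -0.8, -0.4]
opening: 0.0854
finger_force: 0.0
```

>>> {"name": "step_arm", "arguments": {
  "deltas": [
    [[0, 0, 0, 0, 0, 0], [0, 0, 0, 0, 0, 0], [0, 0, 0, 0, 0, 0], [0, 0, 0, 0, 0, 0], [0, 0, 0, 0, 0, 0]]
  ],
  "jaw": 1,
  "newtons": 80
}}

```text
time_s: 45.8
position: [0.4307, 0.2604, 0.0095]
orientation: [-0.255, 0.628, 0.699, 0.228]
contact_force: [0.6, -8.7, 15.5]
opening: 0.0583
finger_force: 80.7
```

```bash
python3 p.py
```

```text
t 45.8 [0.4307 0.2604 0.0095] F [ 0.6 -8.7 15.5] op 0.0583 q [ 0.3   0.89 -0.71  2.24 -1.07  0.19  0.98]
X [-0.08   0.761  0.644] Y [ 0.994  0.107 -0.002] Z [-0.07   0.64  -0.765] tiltfromdown 40.1
```

>>> {"name": "step_arm", "arguments": {
  "deltas": [
    [[0.1, 0, -0.12, 0, 0, 0], [0.22, 0, -0.26, 0, 0, 0], [0.22, 0, -0.26, 0, 0, 0], [0.22, 0, -0.26, 0, 0, 0], [0, 0, 0, 0, 0, 0]]
  ]
}}

```text
time_s: 46.3
position: [0.4312, 0.2614, 0.1297]
orientation: [-0.254, 0.627, 0.7, 0.229]
contact_force: [0.6, 0.6, -3.0]
opening: 0.058
finger_force: 85.6
```

```bash
python3 p.py; python3 -c "
from h import *
c=cam('side'); cv2.imwrite('pics/s8.png',cv2.resize(c['img'][90:230,120:290],None,fx=4,fy=4,interpolation=cv2.INTER_CUBIC))"
```

```text
t 46.3 [0.4312 0.2614 0.1297] F [ 0.6  0.6 -3. ] op 0.058 q [ 0.18  0.58 -0.51  2.19 -0.95  0.53  0.72]
X [-0.084  0.762  0.642] Y [0.994 0.109 0.002] Z [-0.068  0.639 -0.766] tiltfromdown 40.0
```

View pics/s8.png

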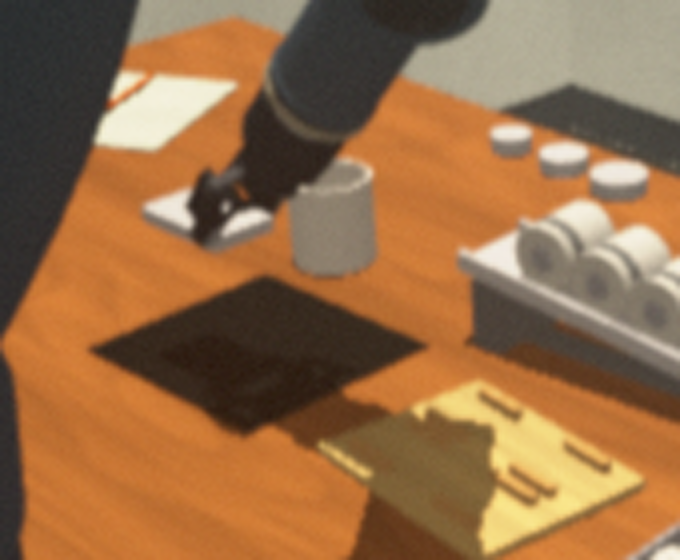

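The marker is held level above the mat. I'll turn the tool over to -65°.

>>> {"name": "step_arm", "arguments": {
  "deltas": [
    [[0, 0, -0.2, 0, -0.09, 0], [0, 0, 0, 0, -0.09, 0], [0, 0, 0, 0, -0.09, 0], [0, 0, 0, 0, -0.09, 0], [0, 0, 0, 0, -0.09, 0]]
  ]
}}

```text
time_s: 46.85
position: [0.4283, 0.2483, 0.1359]
orientation: [-0.05, 0.665, 0.744, 0.032]
contact_force: [-0.6, -0.3, -3.0]
opening: 0.058
finger_force: 85.7
```

>>> {"name": "step_arm", "arguments": {
  "deltas": [
    [[0, 0, 0, 0, -0.09, 0], [0, 0, 0, 0, -0.09, 0], [0, 0, 0, 0, -0.09, 0], [0, 0, 0, 0, -0.09, 0], [0, 0, 0, 0, -0.09, 0]]
  ]
}}

```text
time_s: 47.35
position: [0.4278, 0.25, 0.1356]
orientation: [0.207, 0.635, 0.718, -0.198]
contact_force: [0.4, 0.2, -3.2]
opening: 0.0579
finger_force: 85.8
```

>>> {"name": "step_arm", "arguments": {
  "deltas": [
    [[0, 0, 0, 0, -0.09, 0], [0, 0, 0, 0, -0.09, 0], [0, 0, 0, 0, -0.09, 0], [0, 0, 0, 0, 0, 0], [0, 0, 0, 0, 0, 0]]
  ]
}}

```text
time_s: 47.85
position: [0.4279, 0.2487, 0.1346]
orientation: [0.351, 0.58, 0.659, -0.326]
contact_force: [-0.6, -0.2, -1.8]
opening: 0.0581
finger_force: 86.0
```

```bash
python3 p.py; python3 g2.py .45 .25 .09 6 -65;  python3 -c "
from h import *
c=cam('side'); cv2.imwrite('pics/s9.png',cv2.resize(c['img'][90:230,120:290],None,fx=4,fy=4,interpolation=cv2.INTER_CUBIC))"
```

```text
t 47.85 [0.4279 0.2487 0.1346] F [-0.6 -0.2 -1.8] op 0.0581 q [-1.28  0.93  0.48  1.66  0.31  1.36 -0.89]
X [-0.081  0.535 -0.841] Y [ 0.993  0.114 -0.022] Z [ 0.084 -0.837 -0.541] tiltfromdown 57.2
rot units [-0.001 -0.086  0.015] shift cur [0.364 0.231 0.249] shift target [0.4   0.221 0.198]
```

View pics/s9.png

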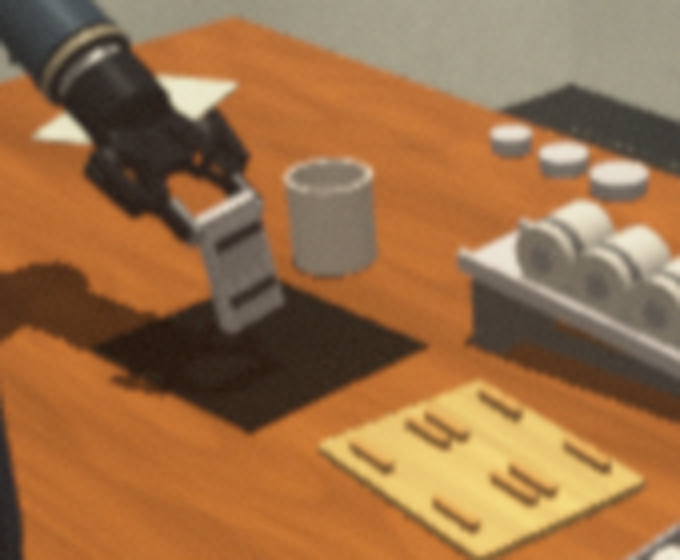

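The marker hangs with its bars side facing the camera. I'll turn a little more, then lower it.

>>> {"name": "step_arm", "arguments": {
  "deltas": [
    [[0, 0, 0, 0, -0.09, 0.01], [0, 0, 0, 0, -0.03, 0], [0.2, 0.11, 0.1, 0, 0, 0], [0.2, 0.11, 0.1, 0, 0, 0], [0, 0, 0, 0, 0, 0]]
  ]
}}

```text
time_s: 48.4
position: [0.451, 0.2464, 0.0906]
orientation: [0.413, 0.554, 0.618, -0.376]
contact_force: [0.2, 0.6, -3.0]
opening: 0.0579
finger_force: 86.1
```

```bash
cat >> p.py <<'E'
Bz=p+M@[.0537,0,.0406]; C=p+M@[.0156,0,.0086]; n=M@[.643,0,-.766]; e=Bz+.007*n
print('edge',e.round(4),'centre',C.round(4),'lean',np.degrees(np.arctan2(C[1]-Bz[1],C[2]-Bz[2])).round(1))
E
python3 p.py
```

```text
t 48.4 [0.451  0.2464 0.0906] F [ 0.2  0.6 -3. ] op 0.0579 q [-1.27  1.12  0.5   1.56  0.34  1.44 -0.93]
X [-0.046  0.373 -0.927] Y [ 0.995  0.104 -0.007] Z [ 0.093 -0.922 -0.376] tiltfromdown 67.9
edge [0.4516 0.2356 0.0234] centre [0.4511 0.2443 0.0729] lean 17.9
```

>>> {"name": "step_arm", "arguments": {
  "deltas": [
    [[0.09, 0, 0.037, 0, 0, 0], [0.06, 0, 0.025, 0, 0, 0], [0.028, 0, 0.011, 0, 0, 0], [0, 0, 0, 0, 0, 0]]
  ]
}}

```text
time_s: 48.8
position: [0.4512, 0.2465, 0.0809]
orientation: [0.418, 0.553, 0.614, -0.377]
contact_force: [-4.4, 12.2, 40.9]
opening: 0.058
finger_force: 87.6
```

```bash
python3 p.py
```

```text
t 48.8 [0.4512 0.2465 0.0809] F [-4.4 12.2 40.9] op 0.058 q [-1.27  1.14  0.49  1.55  0.34  1.43 -0.94]
X [-0.039  0.363 -0.931] Y [ 0.995  0.105 -0.001] Z [ 0.097 -0.926 -0.366] tiltfromdown 68.6
edge [0.4523 0.235  0.0138] centre [0.4514 0.2442 0.0632] lean 18.5
```

>>> {"name": "step_arm", "arguments": {
  "deltas": [
    [[-0.075, 0, -0.03, 0, 0, 0], [0, 0, 0, 0, 0, 0], [0, 0, 0, 0, 0, 0]]
  ]
}}

```text
time_s: 49.1
position: [0.4505, 0.2479, 0.0817]
orientation: [0.415, 0.553, 0.618, -0.375]
contact_force: [0.8, 3.4, 6.8]
opening: 0.0584
finger_force: 86.8
```

```bash
python3 p.py;  python3 -c "
from h import *
c=cam('side'); cv2.imwrite('pics/s10.png',cv2.resize(c['img'][90:230,120:290],None,fx=4,fy=4,interpolation=cv2.INTER_CUBIC))"
```

```text
t 49.1 [0.4505 0.2479 0.0817] F [0.8 3.4 6.8] op 0.0584 q [-1.27  1.14  0.49  1.56  0.34  1.43 -0.93]
X [-0.045  0.372 -0.927] Y [ 0.994  0.107 -0.005] Z [ 0.097 -0.922 -0.374] tiltfromdown 68.0
edge [0.4513 0.237  0.0145] centre [0.4507 0.2457 0.064 ] lean 18.0
```

View pics/s10.png

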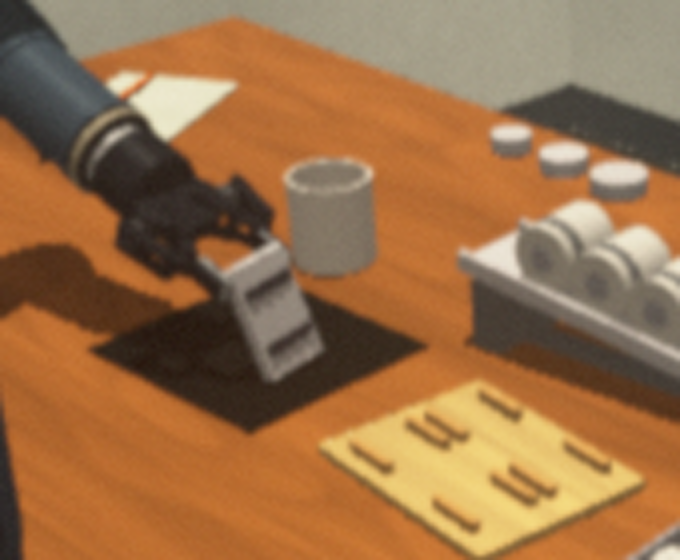

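The bottom edge is on the mat and the marker leans about 18° past vertical, bars outward. I'll release it.

>>> {"name": "step_arm", "arguments": {
  "deltas": [
    [[0, 0, 0, 0, 0, 0], [0, 0, 0, 0, 0, 0], [0, 0, 0, 0, 0, 0], [0, 0, 0, 0, 0, 0], [0, 0, 0, 0, 0, 0]]
  ],
  "jaw": -1
}}

```text
time_s: 49.65
position: [0.4502, 0.2476, 0.0804]
orientation: [0.414, 0.553, 0.617, -0.376]
contact_force: [-0.2, -0.7, -0.8]
opening: 0.0855
finger_force: 0.0
```

```bash
python3 p.py;  python3 -c "
from h import *
c=cam('side'); cv2.imwrite('pics/s11.png',cv2.resize(c['img'][90:230,120:290],None,fx=4,fy=4,interpolation=cv2.INTER_CUBIC))"
```

```text
t 49.65 [0.4502 0.2476 0.0804] F [-0.2 -0.7 -0.8] op 0.0855 q [-1.27  1.14  0.49  1.56  0.34  1.43 -0.93]
X [-0.045  0.371 -0.928] Y [ 0.994  0.106 -0.006] Z [ 0.096 -0.923 -0.374] tiltfromdown 68.1
edge [0.4509 0.2366 0.0132] centre [0.4503 0.2454 0.0627] lean 18.0
```

View pics/s11.png

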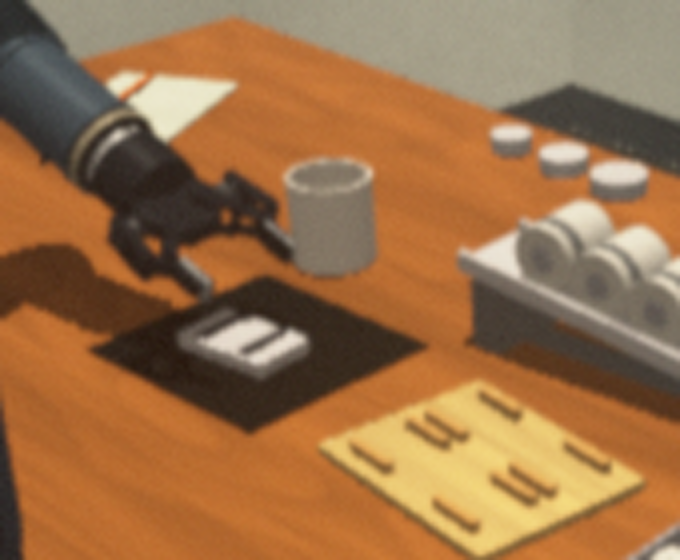

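The marker lies flat on the mat, bars up, at about (245,345) in the crop. I'll rise clear and check by numbers.

>>> {"name": "step_arm", "arguments": {
  "deltas": [
    [[-0.37, 0, -0.15, 0, 0, 0], [-0.37, 0, -0.15, 0, 0, 0], [-0.37, 0, -0.15, 0, 0, 0], [-0.37, 0, -0.15, 0, 0, 0], [0, 0, 0, 0, 0, 0]]
  ]
}}

```text
time_s: 50.2
position: [0.4525, 0.2481, 0.245]
orientation: [0.415, 0.555, 0.617, -0.373]
contact_force: [-0.8, -0.3, -0.5]
opening: 0.0854
finger_force: 0.0
```

>>> {"name": "step_arm", "arguments": {
  "deltas": [
    [[0, 0, 0, 0, 0, 0], [0, 0, 0, 0, 0, 0], [0, 0, 0, 0, 0, 0], [0, 0, 0, 0, 0, 0], [0, 0, 0, 0, 0, 0]]
  ]
}}

```text
time_s: 50.7
position: [0.4511, 0.248, 0.2397]
orientation: [0.415, 0.553, 0.617, -0.376]
contact_force: [-0.3, -0.5, -0.8]
opening: 0.0851
finger_force: 0.0
```

```bash
python3 lc.py; python3 p.py
python3 - <<'E'
from m import *
c=cam('side'); W=cloud(c)
def comp(nm,x0,x1,y0,y1,z0,z1):
    m=(W[...,0]>x0)&(W[...,0]<x1)&(W[...,1]>y0)&(W[...,1]<y1)&(W[...,2]>z0)&(W[...,2]<z1)
    n,l,s,_=cv2.connectedComponentsWithStats(m.astype(np.uint8))
    for i in range(1,n):
        if s[i,4]>60: P=W[l==i]; print(nm,s[i,4],rect(P),'z',np.percentile(P[:,2],[5,50,95]).round(4))
comp('marker',.33,.56,.17,.42,.009,.06); comp('trayfilters',.36,.54,-.36,-.19,.04,.1); comp('mug',.55,.72,.3,.46,.02,.1); comp('tin',.55,.68,-.43,-.31,.02,.06)
t=cam('top'); B,_=lanefit(t,np.radians(6)); b=B[(abs(B[...,0])<.18)&(abs(B[...,1])<.06)&(B[...,2]>.045)&(B[...,2]<.07)]
for x0 in(-.14,-.08,-.02,.04,.1):
    w=b[abs(b[:,0]-x0)<.015]; print(x0,len(w),np.percentile(w[:,1],[1,99]).round(4) if len(w) else '')
E
```

```text
143 [-0.1422  0.0287] [-0.028  0.038]
133 [-0.082   0.0284] [-0.027  0.039]
130 [-0.0222  0.0282] [-0.027  0.038]
122 [0.0381 0.0286] [-0.028  0.038]
115 [0.0976 0.0281] [-0.028  0.038]
t 50.75 [0.4511 0.248  0.2399] F [ 0.1 -1.  -0.6] op 0.0853 q [-1.3   0.93  0.55  1.53  0.41  1.61 -0.81]
X [-0.046  0.37  -0.928] Y [ 0.994  0.106 -0.007] Z [ 0.096 -0.923 -0.373] tiltfromdown 68.1
edge [0.4519 0.2371 0.1727] centre [0.4513 0.2459 0.2222] lean 18.1
marker 278 (array([448.9, 288.9]), array([ 66.7, 108.6]), 9.7) z [0.0109 0.0151 0.0191]
trayfilters 371 (array([ 483.4, -275.1]), array([57.8, 66.8]), 4.2) z [0.0414 0.0553 0.0629]
trayfilters 409 (array([ 400.7, -281.5]), array([54.4, 68.6]), 9.7) z [0.0418 0.0558 0.0629]
mug 470 (array([629.2, 388.2]), array([107.8,  79.6]), 55.1) z [0.0249 0.0611 0.0818]
tin 345 (array([ 609.4, -376. ]), array([71.5, 67. ]), 28.0) z [0.0221 0.0343 0.0439]
-0.14 215 [-0.0325  0.0311]
-0.08 222 [-0.0323  0.0319]
-0.02 224 [-0.0322  0.0307]
0.04 227 [-0.0314  0.031 ]
0.1 230 [-0.0323  0.0308]
```

```bash
python3 -c "
from cell import job
print(job.sign_off())"
```

```text
the job is handed in; nothing more can be done
None
```

The job is handed in at about 51 s: by camera, both old filters are in the tray (one per compartment), old3 is at the stop with all four new filters behind it in the lane, the marker lies flat on the mat with bars up, and the mug and tin did not move; I did not re-measure the wrench, and the sign-off returned no verdict.

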